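Pack the pattern weights and pressing block into the cutting-table caddy

ROBOT

A 6-joint arm with a two-finger parallel gripper is mounted at the origin on the work surface. World frame = base frame: x ahead of the robot, y to its left, z up, the work surface at z = 0. Lengths are in m, angles in rad, forces in N, time in s.
With the tool pointing down it reaches from about 0.25 to 0.725 m from the base axis. Payload 4 kg.
Tool frame: the origin (TCP) lies on the centre line of the jaws, within the pads' length; the fingertips stand 19 mm ahead of it and the grasp point (between the pads) is the TCP; z points along the fingers, x is the direction in which the jaws open and shut, and the axes are right-handed (so a half turn about z gives the same grasp; the last joint's range is limited). The gripper opens to 85 mm and grips with 20 to 120 N. Pads are 22 mm wide; open, the fingers measure 114 mm over their backs; the gripper's body (76 mm by 85 mm) begins 54 mm behind the grasp point. The pads swing forward as they close: fully open they stand 13 mm farther back than shut.
Start: joints at [-1.221, 0.241, 0.005, 1.335, 0, 1.571], TCP at [0.171, -0.47, 0.22] pointing down, gripper open.
Joint ranges: [-2.72, 2.72], [-1.05, 1.87], [-1.09, 1.28], [-1.99, 2.15], [-1.42, 1.44], [-3.14, 3.14]. Speed limits (rad/s): [2.79, 2.79, 3.14, 3.14, 3.14, 3.14].

INTERFACE

Orientations are given as a unit quaternion [w, x, y, z].
In Python, from cell import * gives the robot as it stands.
- The arm moves only by the tool move_arm, never from a script. Its argument "motion" is a list that holds one entry, the list of rows, each a list of 7 numbers: the closure, from 0 (fully open) to 1 (shut), then the shift along the tool's x, y, z in cm, then the turn, a rotation vector about the tool's x, y, z in rad. A call has 1 to 10 rows; each row shifts and turns the commanded pose from where the row before left it, along the tool's axes as they then stand; what a row does not reach is not made up. A row lasts 1/8 s, in which the tool goes at most 62.5 mm and 10.7 degrees, less where a joint would pass 70% of its speed; a pose out of reach is approached as far as the arm can. A call with a gripper value outside its range is refused whole. The fingers move at their own pace and stop on an object; "force" is the grip in N (left out, the last holds). Time passes only in rows, so rows that do not move let the fingers close. It gives the time, the measured TCP pose, the force and the opening at its end, in the units of the state.
- get_state(): the state, without advancing time (a new reading comes with each control period).
- get_image(name): name is "side" or "top"; returns the picture (400x640x3 uint8, red, green, blue); there is no depth.
- camera_params(name): a dict with "fx", "fy", "cx", "cy" (pixels), "dist" ([k1, k2, p1, p2, k3] as OpenCV has them; the pictures are not rectified), "xyz" and "attitude" of the camera in the world. Camera axes: x right, y up, looking along -z (the intrinsics and any distortion apply to the point x, -y, -z); pixel columns grow to the right and rows downward; lengths in m; the calibration is good to about 2 mm. A picture is of the moment at which its call begins. camera_params takes no time and is no camera call.
- sign_off(): hands the job in, once; it reports no verdict.
The state is a dict: "time_s": time; "qpos": joint angles; "qvel": joint speeds; "effort": joint torques, N m; "ee_pos": TCP position; "eef_rot": TCP orientation; "contact_force": force on the tool from outside, world axes, zero at the start; "torque": the same for the moment, N m; "grip_width": finger opening in m.
Only numpy, scipy, OpenCV 4.12 (cv2) and the standard library are available. Lean on these libraries where they do the work, as an engineer would, in place of code of your own. Each camera call takes 0.05 s, during which the arm holds its last target.

TASK

Tidy the cutting table into the caddy. Start with the brown pressing block: lay it flat in the far bay, its length along the far rail, slide it up snugly against both aluminium rails (the far one and the left one, as seen from the robot) and let go; then set each of the three knobbed pattern weights down, without dropping it, upright in the bin of its own colour. Leave the two tape measures that look like them where they lie.

Things in the scene. Friction and masses are not known exactly. Their poses are not given: they have to be found in the camera images.
- caddy: Fixed wooden tray 220 (x) x 300 (y) mm, turned up to 0.25 rad; origin mid-underside, x away from robot, y left. In mm: floor top at z 6, rim tops at 18, rim 6 thick. Near half: the bins. Far half: block bay, clear inside x -6 to 104, y -144 to 144, behind a divider 6 thick with its top at z 12. Bay's aluminium stop rails: far (inner face x = 104) and left (inner face y = 144).
- block: Loose pressing block: dark brown wood bar 120 (its x) x 46 (its y) x 50 mm high, about 0.2 kg, lying flat, its length roughly pointing away from the robot; origin mid-underside, z up. Hard against both rails its centre is at x = 81, y = 84 mm in the caddy's frame, its length along the caddy's y (along the far rail).
- bin_yellow: Fixed yellow plastic bin in the caddy's near half, open on top, outside 84 x 84 x 20 mm, walls and floor 4 mm thick (inside 76 x 76 mm); origin at the centre of its underside, inner floor 4 mm above it; same axes as the caddy. The three bins stand in a row along the caddy's y, 92 mm apart, in any order.
- bin_blue: Fixed blue plastic bin in the caddy's near half, open on top, outside 84 x 84 x 20 mm, walls and floor 4 mm thick (inside 76 x 76 mm); origin at the centre of its underside, inner floor 4 mm above it; same axes as the caddy. The three bins stand in a row along the caddy's y, 92 mm apart, in any order.
- bin_red: Fixed red plastic bin in the caddy's near half, open on top, outside 84 x 84 x 20 mm, walls and floor 4 mm thick (inside 76 x 76 mm); origin at the centre of its underside, inner floor 4 mm above it; same axes as the caddy. The three bins stand in a row along the caddy's y, 92 mm apart, in any order.
- weight_yellow: Loose pattern weight: yellow painted disc 50 mm across and 18 mm thick with an upright bare steel knob 24 mm across on its middle, 50 mm high over all, about 0.3 kg; origin at the centre of its underside, z up.
- weight_blue: Loose pattern weight: blue painted disc 50 mm across and 18 mm thick with an upright bare steel knob 24 mm across on its middle, 50 mm high over all, about 0.3 kg; origin at the centre of its underside, z up.
- weight_red: Loose pattern weight: red painted disc 50 mm across and 18 mm thick with an upright bare steel knob 24 mm across on its middle, 50 mm high over all, about 0.3 kg; origin at the centre of its underside, z up.
- tape_yellow: Loose round tape measure, a look-alike that stays where it lies: yellow disc 52 mm across, 23 mm high over all, with white face, small black centre button and a steel tab at the rim, no knob; origin at the centre of its underside.
- tape_red: Loose round tape measure, a look-alike that stays where it lies: red disc 52 mm across, 23 mm high over all, with white face, small black centre button and a steel tab at the rim, no knob; origin at the centre of its underside.
There are look-alikes about, which are no part of the job. What is shaped like the weight_red but green or turquoise is not meant.

How it is judged:
On the way:
1. the pressing block lies against both rails, let go, before any weight is in its bin (x of block in the frame of caddy between 0.077 and 0.085 m and y of block in the frame of caddy between 0.08 and 0.088 m and z of block in the frame of caddy between 0.003 and 0.009 m and angle between block's own z axis and vertical below 0.06 rad and angle between the x axis of block and the y axis of caddy, either way round below 0.06 rad and contact force between block and the fingers below 0.1 N and horizontal distance between weight_yellow and bin_yellow above 0.06 m and horizontal distance between weight_blue and bin_blue above 0.06 m and horizontal distance between weight_red and bin_red above 0.06 m), for 0.2 s.
At the end, for the whole second after the job is handed in: The block lies flat on the bay floor (within 3 mm), within 4 mm of touching each rail and square to them within 0.06 rad; each weight rests upright on the floor of the bin of its colour, within 20 mm of its centre; all at rest; both tape measures within 20 mm of where they started (x of block in the frame of caddy between 0.077 and 0.085 m and y of block in the frame of caddy between 0.08 and 0.088 m and z of block in the frame of caddy between 0.003 and 0.009 m and angle between block's own z axis and vertical below 0.06 rad and angle between the x axis of block and the y axis of caddy, either way round below 0.06 rad and linear speed of each of block, weight_yellow, weight_blue, weight_red below 0.02 m/s and horizontal distance between weight_yellow and bin_yellow below 0.02 m and z of weight_yellow in the frame of bin_yellow between 0.002 and 0.008 m and angle between each of weight_yellow, weight_blue, weight_red's own z axis and vertical below 0.08 rad and horizontal distance between weight_blue and bin_blue below 0.02 m and z of weight_blue in the frame of bin_blue between 0.002 and 0.008 m and horizontal distance between weight_red and bin_red below 0.02 m and z of weight_red in the frame of bin_red between 0.002 and 0.008 m and distance of each of tape_yellow, tape_red from where it was at the start of the episode below 0.02 m).
It fails at once if the yellow tape measure is moved by 20 mm or more (distance of tape_yellow from where it was at the start of the episode above 0.02 m).
It fails at once if the red tape measure is moved by 20 mm or more (distance of tape_red from where it was at the start of the episode above 0.02 m).
It fails at once if the yellow weight is dropped (falls faster than 0.7 m/s out of the fingers) (linear speed of weight_yellow above 0.7 m/s and contact force between weight_yellow and the fingers below 0.05 N).
It fails at once if the blue weight is dropped (falls faster than 0.7 m/s out of the fingers) (linear speed of weight_blue above 0.7 m/s and contact force between weight_blue and the fingers below 0.05 N).
It fails at once if the red weight is dropped (falls faster than 0.7 m/s out of the fingers) (linear speed of weight_red above 0.7 m/s and contact force between weight_red and the fingers below 0.05 N).
It also fails if it takes over 102 s, if anything falls off the work surface, if the arm or the gripper's body presses on something with over 40 N, if the wrist force passes 120 N, or if a joint passes its speed limit or range.

## Working session

There is one attempt and no reset: what is moved stays moved. The work goes in short steps, Python scripts to look and compute and a tool call to move; the robot and the scene stay as the last step left them, time stands still between calls to the robot, and variables do not carry over. Pictures are saved under pics/ and viewed, and the job is handed in when it is done.

Besides the shell and the picture viewer there is one more tool, called after "Call:" as name(argument=value, ...), one argument or row to a line, values as JSON. move_arm: Moves the arm, as the interface text tells. Its arguments: {"type":"object","properties":{"motion":{"type":"array"},"force":{"type":"number"}},"required":["motion"]}

```bash
mkdir -p pics; ls; python3 - <<'E'
from cell import *
import cv2
for n in ("top","side"):
    print(n,camera_params(n))
    cv2.imwrite(f"pics/{n}0.png",get_image(n)[:,:,::-1])
print(get_state())
E
```

```text
pics
top {'fx': 484.24477000111744, 'fy': 484.24477000111744, 'cx': 325.51208316631084, 'cy': 205.6728096334636, 'dist': array([-0.11264114,  0.        ,  0.        ,  0.        ,  0.        ]), 'xyz': array([ 0.31811008, -0.12861416,  1.20892655]), 'attitude': array([ 0.728517  ,  0.07371138, -0.06942158, -0.67750296])}
side {'fx': 382.6901511036002, 'fy': 382.6901511036002, 'cx': 324.1979456405488, 'cy': 193.09668464863654, 'dist': array([-0.05363093,  0.        ,  0.        ,  0.        ,  0.        ]), 'xyz': array([0.31176879, 0.67667229, 0.7338042 ]), 'attitude': array([-0.13480239, -0.0652101 ,  0.41285237,  0.89840352])}
{'time_s': 0.1, 'qpos': array([-1.22101011e+00,  2.41334050e-01,  3.86487969e-03,  1.33519732e+00,
        3.89690785e-06,  1.57080781e+00]), 'qvel': array([-2.01533952e-03,  1.74097068e-05,  1.56475178e-03, -1.99940791e-03,
        8.11992075e-04, -3.18737662e-04]), 'effort': array([ 7.27245310e-05, -3.73137724e+01,  2.53009719e+01,  1.08453803e-02,
       -2.74269729e-05, -1.46910128e-05]), 'ee_pos': array([ 0.17114971, -0.4691745 ,  0.21890605]), 'eef_rot': array([-5.37656962e-04,  8.19354934e-01, -5.73285808e-01, -7.65053250e-04]), 'contact_force': array([-0.11250368, -0.37160608,  0.19435738]), 'torque': array([ 0.0394554 , -0.01591217,  0.04691493]), 'grip_width': 0.08553143525164222}
```

View pics/top0.png

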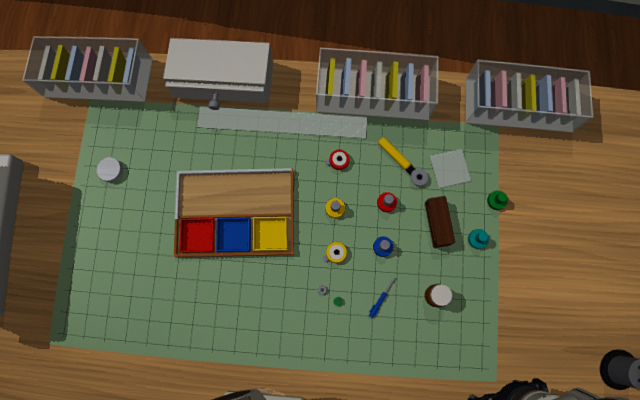

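View pics/side0.png

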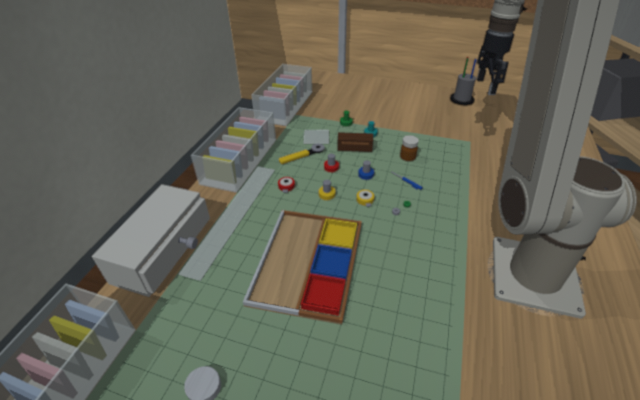

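The top view shows the caddy at (235,213) with bins red, blue and yellow from left to right. The block is at (440,222). Next I'll enlarge the objects and set up the ray helper.

```bash
cat > h.py <<'E'
import numpy as np, cv2
from scipy.spatial.transform import Rotation as R
from cell import *
def cam(n):
    p=camera_params(n); K=np.array([[p['fx'],0,p['cx']],[0,p['fy'],p['cy']],[0,0,1]])
    q=p['attitude']; Rm=R.from_quat([q[1],q[2],q[3],q[0]]).as_matrix()@np.diag([1,-1,-1])
    return K,p['dist'],Rm,p['xyz']
def ray(n,uv,z):
    K,d,Rm,c=cam(n)
    u=cv2.undistortPoints(np.array(uv,float).reshape(-1,1,2),K,d).reshape(-1,2)
    r=np.c_[u,np.ones(len(u))]@Rm.T
    return c+r*((z-c[2])/r[:,2])[:,None]
def proj(n,P):
    K,d,Rm,c=cam(n)
    P=(np.array(P,float).reshape(-1,3)-c)@Rm
    return cv2.projectPoints(P.reshape(-1,1,3),np.zeros(3),np.zeros(3),K,d)[0].reshape(-1,2)
E
python3 - <<'E'
import cv2
a=cv2.imread('pics/top0.png'); b=cv2.imread('pics/side0.png')
c=a[140:320,310:520]; cv2.imwrite('pics/c1.png',cv2.resize(c,None,fx=3.3,fy=3.3,interpolation=cv2.INTER_CUBIC))
c=a[160:265,165:305]; cv2.imwrite('pics/c2.png',cv2.resize(c,None,fx=5,fy=5,interpolation=cv2.INTER_CUBIC))
c=b[100:220,265:425]; cv2.imwrite('pics/c3.png',cv2.resize(c,None,fx=5,fy=5,interpolation=cv2.INTER_CUBIC))
E
```

```text
(no output)
```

View pics/c1.png

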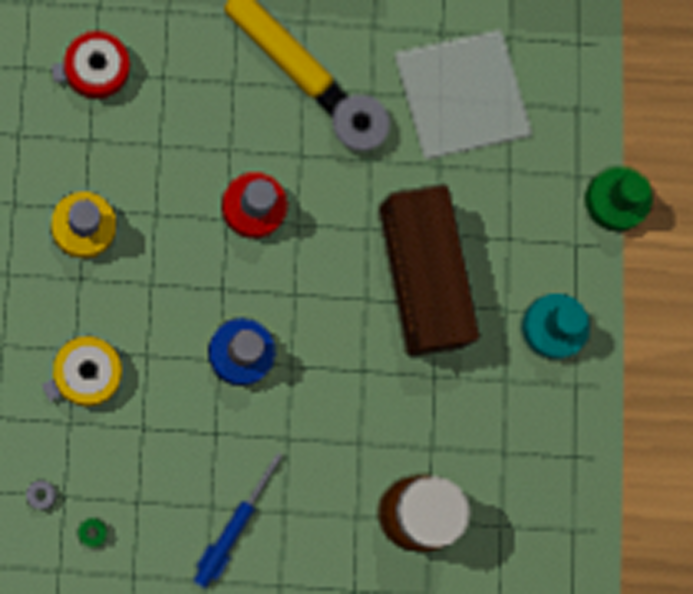

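View pics/c2.png

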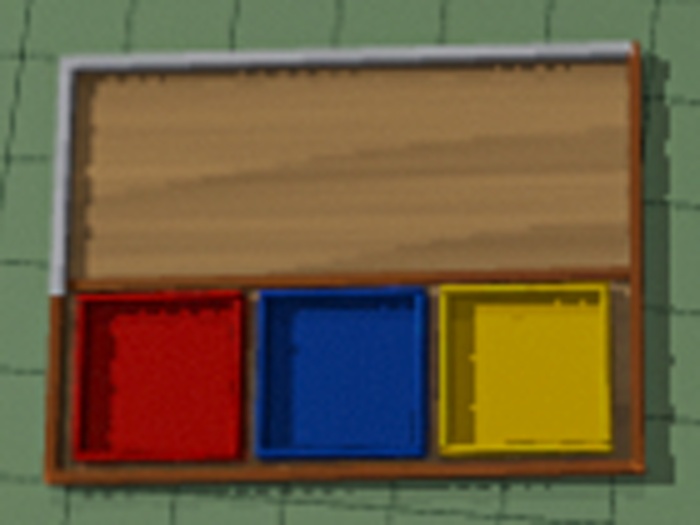

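View pics/c3.png

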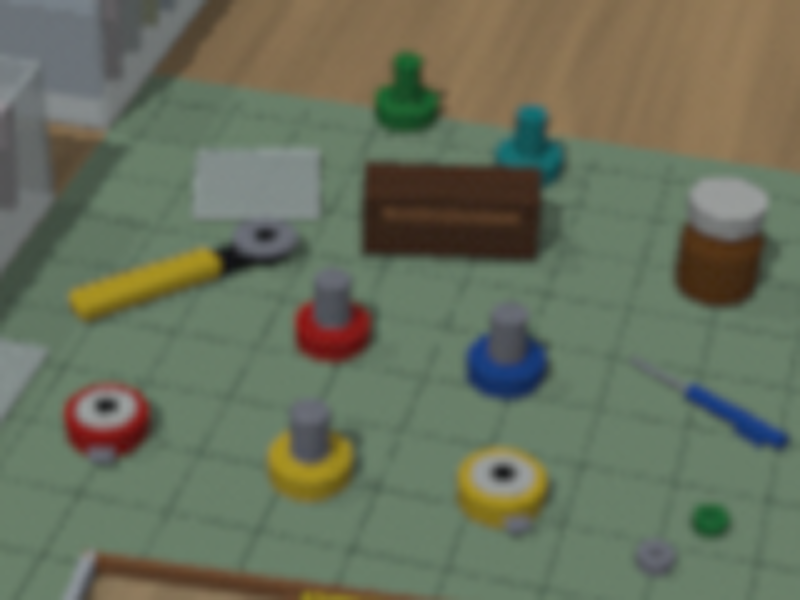

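```bash
python3 - <<'E'
from h import *
import numpy as np
im=cv2.imread('pics/top0.png'); hsv=cv2.cvtColor(im,cv2.COLOR_BGR2HSV)
def mask(lo,hi,roi):
    m=cv2.inRange(hsv,np.array(lo),np.array(hi)); z=np.zeros_like(m); x0,y0,x1,y1=roi; z[y0:y1,x0:x1]=m[y0:y1,x0:x1]; return z
def big(m):
    c,_=cv2.findContours(m,cv2.RETR_EXTERNAL,cv2.CHAIN_APPROX_NONE); return max(c,key=cv2.contourArea)
cols={'yellow':((20,120,80),(35,255,255)),'blue':((105,120,50),(125,255,255)),'red':((0,190,90),(5,255,255))}
rois={'yellow':(320,192,350,225),'blue':(370,232,398,262),'red':(374,188,400,217)}
bro={'yellow':(248,210,292,256),'blue':(212,210,254,258),'red':(177,210,216,258)}
B={}
for k in cols:
    c=big(mask(*cols[k],rois[k])); h=cv2.convexHull(c)
    el=cv2.minEnclosingCircle(h)
    print(k,'disc',el, ray('top',[el[0]],0.012)[0])
    x0,y0,x1,y1=rois[k]
    g=mask((0,0,70),(179,70,200),rois[k]) 
    g2=mask((100,0,60),(140,110,200),rois[k])
    cc=big(g2); M=cv2.minEnclosingCircle(cc); print('  knob px',M,cv2.contourArea(cc),ray('top',[M[0]],0.045)[0])
    c=big(mask(*cols[k],bro[k])); P=ray('top',c.reshape(-1,2)+0.0,0.026)[:,:2]
    r=cv2.minAreaRect((P*1000).astype(np.float32)); print('  bin',r); B[k]=np.array(r[0])/1000
v=B['red']-B['yellow']; print('bin axis',np.linalg.norm(v), np.arctan2(-v[0],v[1]))
cor=np.array([(62,57),(637,43),(645,470),(45,482)])/5+[165,160]-0.4
P=ray('top',cor,0.018); print(P, P.mean(0))
for i in range(4): print(P[(i+1)%4]-P[i],np.linalg.norm(P[(i+1)%4]-P[i]))
m=mask((0,60,10),(15,255,110),(420,190,460,252)); c=big(m); ap=cv2.approxPolyDP(cv2.convexHull(c),1.5,True).reshape(-1,2); print('block',ap.tolist())
q=ray('top',ap,0.05); print(q)
E
```

```text
yellow disc ((334.68182373046875, 207.5), 10.062923431396484) [ 0.56075127 -0.13572361  0.012     ]
  knob px ((335.0, 205.25), 4.366162300109863) 48.0 [ 0.5597389  -0.13592043  0.045     ]
  bin ((482.41064453125, 20.076251983642578), (84.79923248291016, 86.72579193115234), 4.294922351837158)
blue disc ((382.7686462402344, 246.09701538085938), 10.09976577758789) [ 0.47172963 -0.26177098  0.012     ]
  knob px ((384.1000061035156, 244.5), 5.124545574188232) 58.0 [ 0.47160239 -0.26112756  0.045     ]
  bin ((472.31689453125, 112.13458251953125), (85.21520233154297, 82.716064453125), 5.897490501403809)
red disc ((386.631591796875, 201.3157958984375), 9.415863037109375) [ 0.58624343 -0.26592365  0.012     ]
  knob px ((388.1216125488281, 199.17567443847656), 4.286126613616943) 47.0 [ 0.58451339 -0.26556477  0.045     ]
  bin ((464.72052001953125, 203.53207397460938), (83.32080078125, 83.46397399902344), 5.0410261154174805)
bin axis 0.1843067527998402 0.09612995341021054
[[ 0.62573598  0.27593675  0.018     ]
 [ 0.65378513 -0.01995688  0.018     ]
 [ 0.43655513 -0.04268942  0.018     ]
 [ 0.40759025  0.2553144   0.018     ]] [0.53091662 0.11715121 0.018     ]
[ 0.02804915 -0.29589362  0.        ] 0.2972201049486897
[-0.21723001 -0.02273254  0.        ] 0.21841621874043204
[-0.02896487  0.29800382  0.        ] 0.29940814935290283
[0.21814573 0.02062234 0.        ] 0.21911832618980653
block [[445, 197], [454, 242], [434, 246], [425, 203], [431, 198]]
[[ 0.59921477 -0.40567597  0.05      ]
 [ 0.48880441 -0.43048527  0.05      ]
 [ 0.47570499 -0.38171765  0.05      ]
 [ 0.58041521 -0.35631124  0.05      ]
 [ 0.59411006 -0.37083483  0.05      ]]
```

Candidates, by top-view pixels:
- **Weights:** the knobbed painted discs with bare steel knobs are yellow (335,208), red (387,202) and blue (383,247). These fit the description.
- **Tapes:** red (340,160) and yellow (337,253) have flat white faces and no knob, so they stay.
- **Other look-alikes:** green (498,200) and turquoise (479,239) have painted knobs and are not meant.
- **Block:** the dark bar at (440,222), not the jar at (439,295).

The enlarged crop confirms all of this.

Next I'll refine the block with the side view and work out the deltas.

```bash
cat >> h.py <<'E'
def tool():
    s=get_state(); q=s['eef_rot']; return s,R.from_quat([q[1],q[2],q[3],q[0]]).as_matrix()
def delta(p,yaw=None):
    """cm shift in present tool axes and rotvec (tool) to stand at p pointing down, jaw axis at yaw"""
    s,T=tool(); d=T.T@(np.array(p)-s['ee_pos'])*100
    out='shift cm %s'%np.round(d,2)
    if yaw is not None:
        x=np.array([np.cos(yaw),np.sin(yaw),0]); z=np.array([0,0,-1.]); G=np.c_[x,np.cross(z,x),z]
        out+=' turn %s'%np.round(R.from_matrix(T.T@G).as_rotvec(),3)
    print('t %.2f pos %s yaw %.3f F %s w %.4f'%(s['time_s'],np.round(s['ee_pos'],4),np.arctan2(T[1,0],T[0,0]),np.round(s['contact_force'],1),s['grip_width'])); print(out)
E
python3 - <<'E'
from h import *
# side view: top face corners of the block in crop c3
px=np.array([(366,163),(543,168),(365,192),(540,205)])/5+[265,100]-0.4
print(ray('side',px,0.05))
c=np.array([.539,-.396]);a=.221;e=np.array([np.cos(a),np.sin(a)]);n=np.array([-e[1],e[0]])
C=[c+i*.06*e+j*.023*n for i,j in((1,1),(1,-1),(-1,-1),(-1,1))]
C=[[*k,.05] for k in C]+[[*k,0] for k in C]
for cam_,f in(('top','top0'),('side','side0')):
    im=cv2.resize(cv2.imread(f'pics/{f}.png'),None,fx=5,fy=5,interpolation=cv2.INTER_CUBIC)
    P=(proj(cam_,C)+.5)*5
    for p,col in((P[:4],(0,255,255)),(P[4:],(255,255,0))): cv2.polylines(im,[p.astype(int)],True,col,1)
    m=P.mean(0).astype(int); cv2.imwrite(f'pics/b_{cam_}.png',im[m[1]-200:m[1]+200,m[0]-200:m[0]+200])
cv2.imwrite('pics/b.png',np.hstack([cv2.imread('pics/b_top.png'),cv2.imread('pics/b_side.png')]))
delta([.539,-.396,.16],-1.350)
E
```

```text
[[ 0.60152572 -0.39978483  0.05      ]
 [ 0.4857936  -0.42812941  0.05      ]
 [ 0.59236561 -0.36465102  0.05      ]
 [ 0.47845519 -0.38263357  0.05      ]]
t 0.10 pos [ 0.1711 -0.4692  0.2189] yaw -1.221 F [-0.1 -0.4  0.2] w 0.0855
shift cm [  5.74 -37.07   5.88] turn [0.    0.002 0.129]
```

View pics/b.png

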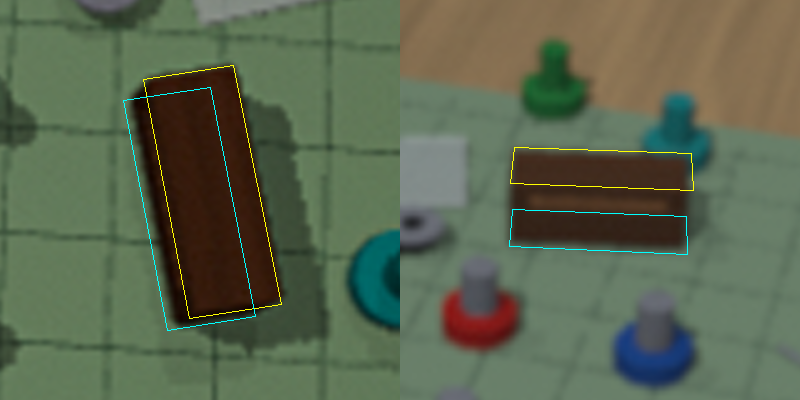

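The model outline fits the block within about 1–2 mm in both views, so I'll move above it.

Call:
move_arm(
  motion=[
    [[0,0.72,-4.63,0,0,0,0.016],[0,0.72,-4.63,0,0,0,0.016],[0,0.72,-4.63,0,0,0,0.016],[0,0.72,-4.63,0,0,0,0.016],[0,0.72,-4.63,0,0,0,0.016],[0,0.72,-4.63,0,0,0,0.016],[0,0.72,-4.63,0,0,0,0.016],[0,0.72,-4.63,0,0,0,0.016],[0,0,0,0,0,0,0],[0,0,0,0,0,0,0]],
  ],
  force=40,
)

```text
time_s: 1.35
ee_pos: [0.5418, -0.4173, 0.2186]
eef_rot: [0.0, 0.781, -0.624, -0.001]
contact_force: [-0.1, -0.2, -0.3]
grip_width: 0.0853
```

```bash
python3 -c "
from h import *
delta([.539,-.396,.039],-1.350)"
```

```text
t 1.35 pos [ 0.5418 -0.4173  0.2186] yaw -1.349 F [-0.1 -0.2 -0.3] w 0.0853
shift cm [-2.12 -0.22 17.96] turn [0.002 0.001 0.001]
```

Call:
move_arm(
  motion=[
    [[0,-1.06,-0.11,0,0,0,0],[0,-1.06,-0.11,0,0,0,0],[0,0,0,4,0,0,0],[0,0,0,4,0,0,0],[0,0,0,4,0,0,0],[0,0,0,3,0,0,0],[0,0,0,2,0,0,0],[0,0,0,0.95,0,0,0],[0,0,0,0,0,0,0],[0,0,0,0,0,0,0]],
  ],
)

```text
time_s: 2.6
ee_pos: [0.5405, -0.397, 0.0418]
eef_rot: [-0.0, 0.781, -0.625, 0.001]
contact_force: [0.8, 0.5, -0.5]
grip_width: 0.0854
```

```bash
python3 -c "
from h import *
delta([.539,-.396,.039],-1.350)"
```

```text
t 2.60 pos [ 0.5405 -0.397   0.0418] yaw -1.349 F [ 0.8  0.5 -0.5] w 0.0854
shift cm [-0.13  0.12  0.28] turn [-0.002 -0.002  0.001]
```

Call:
move_arm(
  motion=[
    [[1,0,0,0,0,0,0],[1,0,0,0,0,0,0],[1,0,0,0,0,0,0],[1,0,0,0,0,0,0],[1,0,0,0,0,0,0],[1,0,0,0,0,0,0],[1,0,0,0,0,0,0],[1,0,0,0,0,0,0]],
  ],
)

```text
time_s: 3.6
ee_pos: [0.5398, -0.3965, 0.0402]
eef_rot: [-0.0, 0.781, -0.625, -0.0]
contact_force: [-0.1, 0.2, 0.7]
grip_width: -0.0001
```

```bash
python3 -c "
from h import *
delta([.539,-.396,.039],-1.350)
cv2.imwrite('pics/s1.png',get_image('side')[80:240,260:500,::-1].repeat(3,0).repeat(3,1))"
```

```text
t 3.60 pos [ 0.5398 -0.3965  0.0402] yaw -1.349 F [-0.1  0.2  0.7] w -0.0001
shift cm [-0.06  0.07  0.12] turn [-0.     0.     0.001]
```

View pics/s1.png

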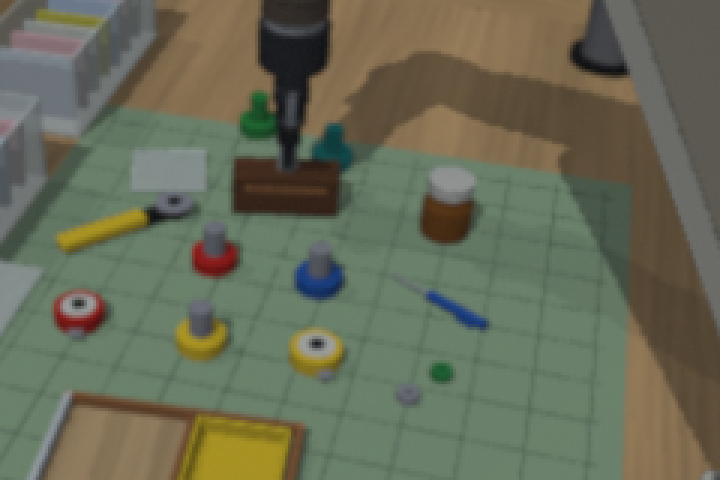

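The fingers shut without catching anything and seem to stand behind or above the block, so I'll check in both views where they really are.

```bash
python3 - <<'E'
from h import *
s,T=tool(); p=s['ee_pos']; print(p,s['qpos'])
pts=[p,p+T[:,2]*.019,p-T[:,2]*.054]
out=[]
for n in('top','side'):
    im=get_image(n)[:,:,::-1]; cv2.imwrite(f'pics/{n}1.png',im)
    im=cv2.resize(im,None,fx=5,fy=5,interpolation=cv2.INTER_CUBIC); P=((proj(n,pts)+.5)*5).astype(int); print(P/5)
    for q,c in zip(P,((0,255,255),(0,255,0),(255,0,255))): cv2.drawMarker(im,tuple(map(int,q)),c,0,14,2)
    m=P[0]; out.append(im[m[1]-220:m[1]+180,m[0]-200:m[0]+200])
cv2.imwrite('pics/g1.png',np.hstack(out))
E
```

```text
[ 0.53981818 -0.39645998  0.04018579] [-6.33469436e-01  6.90953977e-01  2.37781784e-01  1.11761946e+00
  1.32699212e-05  2.28630627e+00]
[[440.2 221.4]
 [438.4 222.8]
 [445.6 217.6]]
[[355.6 138.4]
 [355.4 143.2]
 [356.4 124.4]]
```

View pics/g1.png

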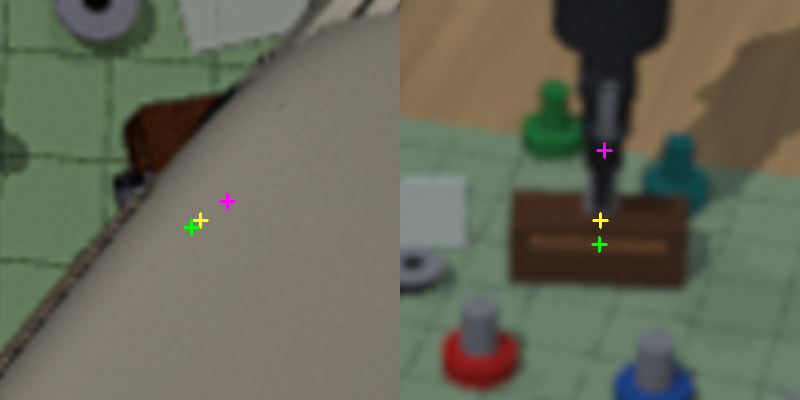

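```bash
python3 - <<'E'
from h import *
for z in(.02,.04,.06,.08,.1,.13): print(z,ray('top',[(426.5,215.5)],z)[0][:2], ray('side',[(355.6+0,138.4-2)],z)[0][:2])
im=cv2.imread('pics/top1.png')[190:260,395:465]; a=cv2.resize(im,None,fx=8,fy=8,interpolation=cv2.INTER_CUBIC)
cv2.imwrite('pics/g2.png',np.clip(a*1.8,0,255).astype('uint8'))
E
```

```text
0.02 [ 0.55541042 -0.36699732] [ 0.54766586 -0.43827466]
0.04 [ 0.55141858 -0.36298727] [ 0.54105629 -0.40703509]
0.06 [ 0.54742674 -0.35897721] [ 0.53444671 -0.37579552]
0.08 [ 0.54343489 -0.35496715] [ 0.52783714 -0.34455594]
0.1 [ 0.53944305 -0.35095709] [ 0.52122757 -0.31331637]
0.13 [ 0.53345529 -0.34494201] [ 0.51131321 -0.26645701]
```

View pics/g2.png

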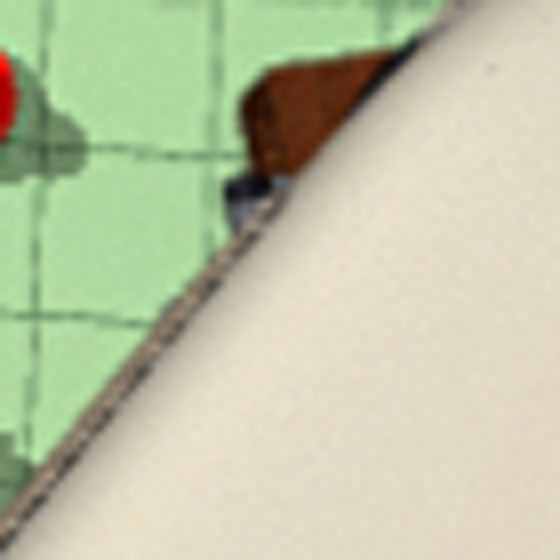

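```bash
python3 - <<'E'
from h import *
p=np.array([.17115,-.46917,.2189]); d=np.array([0,0,-1.])
pts=[p,p+d*.019,p-d*.054]
im=cv2.imread('pics/side0.png'); P=(proj('side',pts)); print(P); m=P[0].astype(int)
im=cv2.resize(im[:,:],None,fx=6,fy=6,interpolation=cv2.INTER_CUBIC)
for q,c in zip(((P+.5)*6).astype(int),((0,255,255),(0,255,0),(255,0,255))): cv2.drawMarker(im,tuple(map(int,q)),c,0,14,2)
c=im[max(0,m[1]*6-400):m[1]*6+150,m[0]*6-300:m[0]*6+300]
cv2.imwrite('pics/g3.png',np.clip(c*1.6,0,255).astype('uint8'))
E
```

```text
[[483.08682528  94.38189635]
 [481.50696819 100.14784621]
 [487.73188565  77.34741227]]
```

View pics/g3.png

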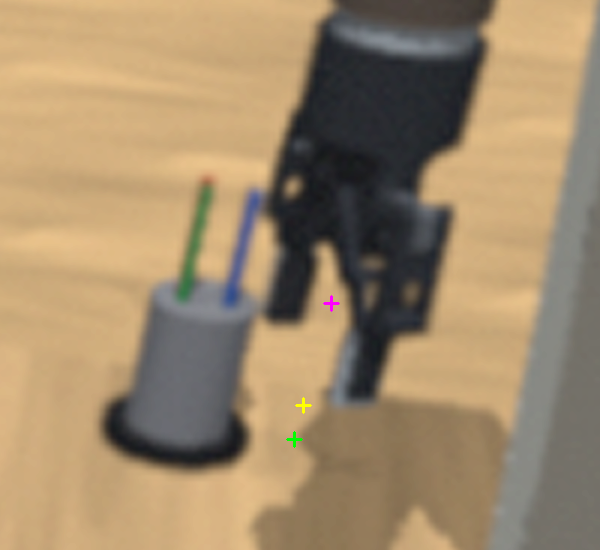

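The marker shows the fingertips about 30 mm short of where the reported TCP puts them. The start picture in the top view should show whether that offset is purely vertical.

```bash
python3 - <<'E'
from h import *
p=np.array([.17115,-.46917,.2189]); d=np.array([0,0,-1.])
pts=[p,p+d*.019,p-d*.054]
im=cv2.imread('pics/top0.png'); P=(proj('top',pts)); print(P)
im=cv2.resize(im,None,fx=5,fy=5,interpolation=cv2.INTER_CUBIC)
for q,c in zip(((P+.5)*5).astype(int),((0,255,255),(0,255,0),(255,0,255))): cv2.drawMarker(im,tuple(map(int,q)),c,0,14,2)
c=im[1600:2000,2300:3000]
cv2.imwrite('pics/g4.png',np.clip(c*1.8,0,255).astype('uint8'))
E
```

```text
[[489.8640735  389.81451432]
 [486.7893822  388.26649537]
 [499.25962971 394.53499879]]
```

View pics/g4.png

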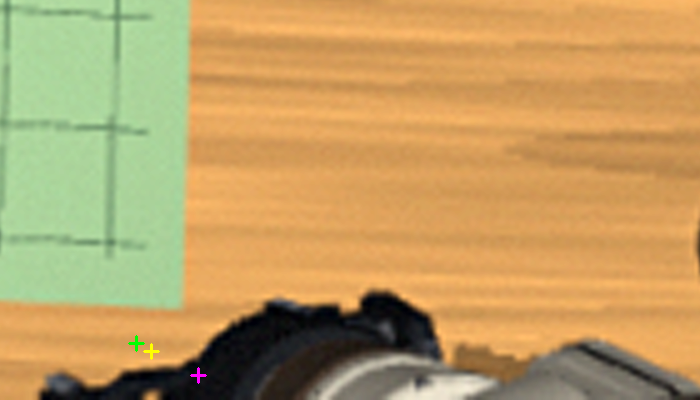

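The offset looks mostly vertical, at about 25–30 mm. I'll probe the block top gently with the shut fingers to calibrate z.

Call:
move_arm(
  motion=[
    [[1,0,0,0.1,0,0,0],[1,0,0,0,0,0,0]],
  ],
)

```text
time_s: 4.0
ee_pos: [0.5397, -0.3964, 0.0391]
eef_rot: [-0.0, 0.781, -0.625, -0.0]
contact_force: [-0.1, 1.2, -0.5]
grip_width: -0.0002
```

Call:
move_arm(
  motion=[
    [[1,0,0,0.1,0,0,0],[1,0,0,0,0,0,0]],
  ],
)

```text
time_s: 4.25
ee_pos: [0.5399, -0.3965, 0.0386]
eef_rot: [-0.0, 0.781, -0.625, 0.0]
contact_force: [-0.4, -0.4, 2.6]
grip_width: 0.0
```

Call:
move_arm(
  motion=[
    [[1,0,0,0.1,0,0,0],[1,0,0,0,0,0,0]],
  ],
)

```text
time_s: 4.5
ee_pos: [0.5399, -0.3965, 0.0385]
eef_rot: [-0.0, 0.781, -0.625, 0.0]
contact_force: [-2.0, 2.1, 6.2]
grip_width: -0.0002
```

Contact came at reported z 0.0387, where the tips should be at 0.050. Reported z is therefore about 30 mm below the true tool, and I'll use true z = reported + 0.030. Now I'll lift, open and regrasp lower.

Call:
move_arm(
  motion=[
    [[0,0,0,-3,0,0,0],[0,0,0,0,0,0,0],[0,0,0,0,0,0,0],[0,0,0,0,0,0,0],[0,0,0,0,0,0,0],[0,0,0,0,0,0,0]],
  ],
)

```text
time_s: 5.25
ee_pos: [0.5396, -0.3963, 0.0666]
eef_rot: [0.0, 0.781, -0.625, -0.0]
contact_force: [-0.4, 0.5, 1.3]
grip_width: 0.0855
```

```bash
python3 -c "
from h import *
delta([.539,-.396,.009],-1.350)
cv2.imwrite('pics/s2.png',get_image('side')[80:240,260:500,::-1].repeat(3,0).repeat(3,1))"
```

```text
t 5.25 pos [ 0.5396 -0.3963  0.0666] yaw -1.349 F [-0.4  0.5  1.3] w 0.0855
shift cm [-0.04  0.05  5.76] turn [0.001 0.001 0.001]
```

View pics/s2.png

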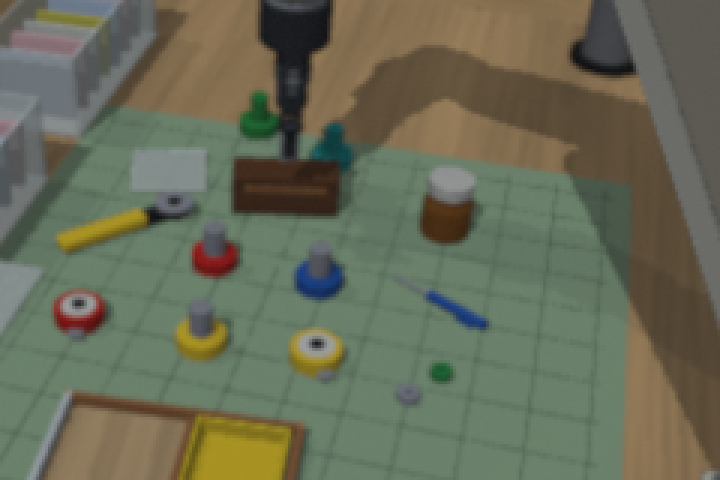

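Call:
move_arm(
  motion=[
    [[0,-0.04,0.05,2,0,0,0],[0,0,0,2,0,0,0],[0,0,0,1,0,0,0],[0,0,0,0.7,0,0,0],[0,0,0,0,0,0,0]],
  ],
)

```text
time_s: 5.92
ee_pos: [0.5391, -0.3961, 0.01]
eef_rot: [0.0, 0.781, -0.625, -0.0]
contact_force: [0.1, 1.4, 0.6]
grip_width: 0.0853
```

Call:
move_arm(
  motion=[
    [[1,0,0,0,0,0,0],[1,0,0,0,0,0,0],[1,0,0,0,0,0,0],[1,0,0,0,0,0,0],[1,0,0,0,0,0,0],[1,0,0,0,0,0,0]],
  ],
  force=40,
)

```text
time_s: 6.68
ee_pos: [0.54, -0.397, 0.0114]
eef_rot: [0.0, 0.781, -0.625, 0.001]
contact_force: [-0.1, -0.8, 5.9]
grip_width: 0.0453
```

```bash
python3 -c "
from h import *
delta([.539,-.396,.009],-1.350)
cv2.imwrite('pics/s3.png',get_image('side')[80:240,260:500,::-1].repeat(3,0).repeat(3,1))"
```

```text
t 6.67 pos [ 0.54   -0.397   0.0114] yaw -1.349 F [-0.1 -0.8  5.9] w 0.0453
shift cm [-0.12  0.08  0.24] turn [-0.001 -0.002  0.001]
```

View pics/s3.png

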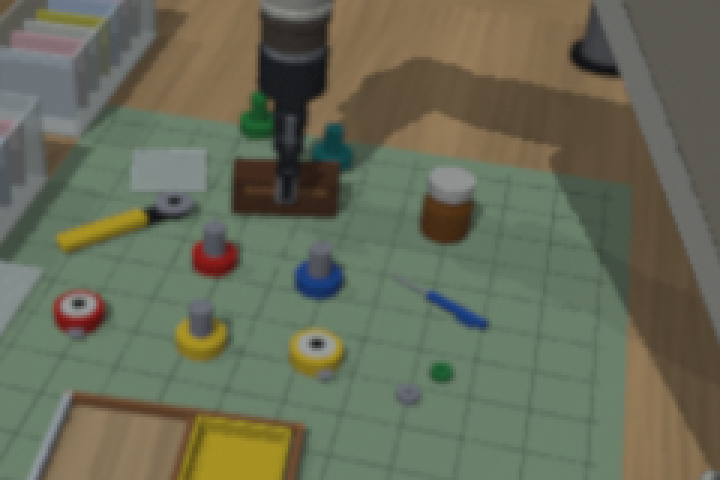

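The block is gripped near its middle, width 45 mm. Now I'll lift it and turn it.

Call:
move_arm(
  motion=[
    [[1,0,0,-1.5,0,0,0],[1,0,0,-3,0,0,0],[1,0,0,-4,0,0,0],[1,0,0,-2.5,0,0,0],[1,0,0,0,0,0,-0.1446],[1,0,0,0,0,0,-0.1446],[1,0,0,0,0,0,-0.1446],[1,0,0,0,0,0,-0.1446],[1,0,0,0,0,0,-0.1446],[1,0,0,0,0,0,-0.1446]],
  ],
)

```text
time_s: 7.98
ee_pos: [0.5384, -0.3953, 0.1196]
eef_rot: [-0.001, 0.972, -0.236, -0.001]
contact_force: [0.6, 0.3, -1.8]
grip_width: 0.0452
```

Call:
move_arm(
  motion=[
    [[1,0,0,0,0,0,-0.1446],[1,0,0,0,0,0,-0.1446],[1,0,0,0,0,0,-0.1446],[1,0,0,0,0,0,-0.1446],[1,0,0,0,0,0,0],[1,0,0,0,0,0,0]],
  ],
)

```text
time_s: 8.72
ee_pos: [0.5389, -0.3958, 0.1199]
eef_rot: [-0.0, 0.999, 0.048, -0.0]
contact_force: [-0.5, -0.2, -2.1]
grip_width: 0.0455
```

```bash
python3 -c "
from h import *
delta([.596,.2,.12],.096)"
```

```text
t 8.72 pos [ 0.5389 -0.3958  0.1199] yaw 0.095 F [-0.5 -0.2 -2.1] w 0.0455
shift cm [ 1.134e+01 -5.877e+01  3.000e-02] turn [-0.001  0.001 -0.001]
```

Call:
move_arm(
  motion=[
    [[1,0.81,-4.2,0,0,0,0],[1,0.81,-4.2,0,0,0,0],[1,0.81,-4.2,0,0,0,0],[1,0.81,-4.2,0,0,0,0],[1,0.81,-4.2,0,0,0,0],[1,0.81,-4.2,0,0,0,0],[1,0.81,-4.2,0,0,0,0],[1,0.81,-4.2,0,0,0,0],[1,0.81,-4.2,0,0,0,0],[1,0.81,-4.2,0,0,0,0]],
  ],
)

```text
time_s: 9.98
ee_pos: [0.5791, 0.0311, 0.1204]
eef_rot: [-0.0, 0.999, 0.048, 0.0]
contact_force: [1.1, -0.1, -2.0]
grip_width: 0.0451
```

Call:
move_arm(
  motion=[
    [[1,0.81,-4.2,0,0,0,0],[1,0.81,-4.2,0,0,0,0],[1,0.81,-4.2,0,0,0,0],[1,0.81,-4.17,0,0,0,0],[1,0,0,0,0,0,0],[1,0,0,0,0,0,0]],
  ],
)

```text
time_s: 10.72
ee_pos: [0.5948, 0.1995, 0.12]
eef_rot: [0.0, 0.999, 0.048, -0.0]
contact_force: [-1.2, -0.0, -2.4]
grip_width: 0.0453
```

```bash
python3 - <<'E'
from h import *
delta([.596,.2,.045],.096)
a=get_image('top')[:,:,::-1]; b=get_image('side')[:,:,::-1]
cv2.imwrite('pics/t4.png',a);cv2.imwrite('pics/s4.png',b)
cv2.imwrite('pics/4.png',np.hstack([cv2.resize(a[130:270,150:320],(400,329)),cv2.resize(b[160:330,220:390],(400,400))[:329]]))
E
```

```text
t 10.72 pos [0.5948 0.1995 0.12  ] yaw 0.097 F [-1.2 -0.  -2.4] w 0.0453
shift cm [ 0.13 -0.04  7.5 ] turn [0.001 0.001 0.001]
```

View pics/4.png

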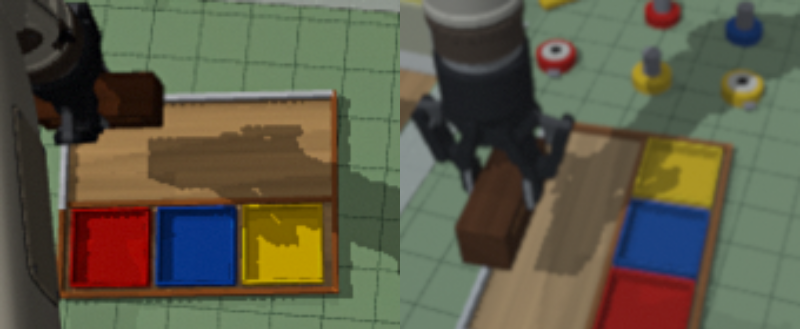

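```bash
python3 - <<'E'
from h import *
y=.096;o=np.array([.531,.117]);Rm=np.array([[np.cos(y),-np.sin(y)],[np.sin(y),np.cos(y)]])
p=ray('top',[(218.8,172),(218.8,161),(218.8,183)],.158)[:,:2]
print(p,(p-o)@Rm); print((tool()[0]['ee_pos'][:2]-o)@Rm)
E
```

```text
[[0.59381045 0.13196843]
 [0.61958326 0.1351027 ]
 [0.56830856 0.12889616]] [[0.06395601 0.00887897]
 [0.08991057 0.00952841]
 [0.03827705 0.00826526]]
[0.07153912 0.07509653]
```

Call:
move_arm(
  motion=[
    [[1,0,0,3,0,0,0],[1,0,0,3,0,0,0],[1,0,0,2,0,0,0],[1,0,0,1,0,0,0],[1,0,0,0.6,0,0,0],[1,0,0,0,0,0,0],[1,0,0,0,0,0,0]],
  ],
)

```text
time_s: 11.7
ee_pos: [0.5959, 0.1999, 0.0252]
eef_rot: [-0.0, 0.999, 0.048, 0.001]
contact_force: [-0.6, -0.1, -1.9]
grip_width: 0.0453
```

```bash
python3 - <<'E'
from h import *
delta([.596,.2,.018],.096)
a=get_image('top')[:,:,::-1]; b=get_image('side')[:,:,::-1]
cv2.imwrite('pics/t5.png',a);cv2.imwrite('pics/s5.png',b)
cv2.imwrite('pics/5.png',np.hstack([cv2.resize(a[130:270,150:320],(400,329)),cv2.resize(b[180:340,230:390],(400,400))[:329]]))
E
```

```text
t 11.70 pos [0.5959 0.1999 0.0252] yaw 0.097 F [-0.6 -0.1 -1.9] w 0.0453
shift cm [ 0.01 -0.01  0.72] turn [-0.    -0.002  0.001]
```

View pics/5.png

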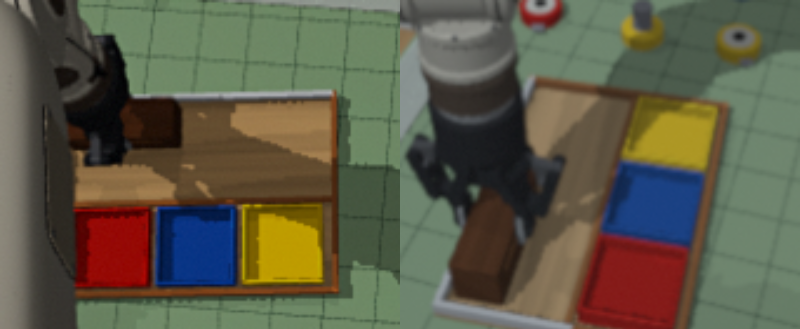

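The block is inside the bay with a gap to both rails. I'll lower it to the floor in small steps.

Call:
move_arm(
  motion=[
    [[1,0,0,0.3,0,0,0],[1,0,0,0.2,0,0,0],[1,0,0,0,0,0,0]],
  ],
)

```text
time_s: 12.18
ee_pos: [0.5949, 0.1997, 0.0189]
eef_rot: [0.0, 0.999, 0.049, -0.0]
contact_force: [-0.0, 0.0, -1.7]
grip_width: 0.0455
```

Call:
move_arm(
  motion=[
    [[1,0,0,0.15,0,0,0],[1,0,0,0,0,0,0]],
  ],
)

```text
time_s: 12.42
ee_pos: [0.5952, 0.1997, 0.0176]
eef_rot: [-0.0, 0.999, 0.048, -0.0]
contact_force: [0.1, -0.2, -2.0]
grip_width: 0.0452
```

Call:
move_arm(
  motion=[
    [[1,0,0,0.1,0,0,0],[1,0,0,0,0,0,0]],
  ],
)

```text
time_s: 12.68
ee_pos: [0.5952, 0.1997, 0.0174]
eef_rot: [-0.0, 0.999, 0.048, 0.0]
contact_force: [-2.2, -1.0, 4.4]
grip_width: 0.0454
```

Call:
move_arm(
  motion=[
    [[1,0,-0.2,-0.08,0,0,0],[1,0,-0.2,0,0,0,0],[1,0,-0.2,0,0,0,0],[1,0,0,0,0,0,0]],
  ],
)

```text
time_s: 13.18
ee_pos: [0.5947, 0.2061, 0.0174]
eef_rot: [-0.0, 0.999, 0.049, 0.0]
contact_force: [0.0, -1.2, -0.4]
grip_width: 0.0454
```

Call:
move_arm(
  motion=[
    [[1,0,-0.15,0,0,0,0],[1,0,0,0,0,0,0]],
  ],
)

```text
time_s: 13.42
ee_pos: [0.5947, 0.2062, 0.0176]
eef_rot: [0.001, 0.999, 0.048, 0.0]
contact_force: [0.7, -4.8, 1.4]
grip_width: 0.0456
```

Call:
move_arm(
  motion=[
    [[1,0,-0.15,0,0,0,0],[1,0,0,0,0,0,0]],
  ],
)

```text
time_s: 13.68
ee_pos: [0.5946, 0.2062, 0.0177]
eef_rot: [0.002, 0.999, 0.048, 0.0]
contact_force: [1.0, -8.4, 2.0]
grip_width: 0.0453
```

Call:
move_arm(
  motion=[
    [[1,0,-0.15,0,0,0,0],[1,0,0,0,0,0,0]],
  ],
)

```text
time_s: 13.92
ee_pos: [0.5945, 0.2063, 0.0179]
eef_rot: [0.003, 0.999, 0.047, 0.0]
contact_force: [0.2, -11.8, 3.2]
grip_width: 0.0454
```

The y force is rising, so the block is against the left rail. I'll back off the over-travel and push toward the far rail.

Call:
move_arm(
  motion=[
    [[1,0,0.35,0,0,0,0],[1,0.2,0,0,0,0,0],[1,0.2,0,0,0,0,0],[1,0.1,0,0,0,0,0],[1,0,0,0,0,0,0]],
  ],
)

```text
time_s: 14.55
ee_pos: [0.5964, 0.2062, 0.0175]
eef_rot: [0.001, 0.999, 0.049, -0.003]
contact_force: [-7.6, -6.2, 7.5]
grip_width: 0.0453
```

Call:
move_arm(
  motion=[
    [[1,0.15,0,0,0,0,0],[1,0,0,0,0,0,0]],
  ],
)

```text
time_s: 14.8
ee_pos: [0.598, 0.2064, 0.0175]
eef_rot: [0.001, 0.999, 0.049, -0.003]
contact_force: [-5.9, -6.0, 6.7]
grip_width: 0.0458
```

Call:
move_arm(
  motion=[
    [[1,0.15,0,0,0,0,0],[1,0,0,0,0,0,0]],
  ],
)

```text
time_s: 15.05
ee_pos: [0.5995, 0.2065, 0.0175]
eef_rot: [0.001, 0.999, 0.049, -0.003]
contact_force: [-7.1, -5.4, 7.5]
grip_width: 0.0452
```

Call:
move_arm(
  motion=[
    [[1,0.15,0,0,0,0,0],[1,0,0,0,0,0,0]],
  ],
)

```text
time_s: 15.3
ee_pos: [0.601, 0.2067, 0.0176]
eef_rot: [0.001, 0.999, 0.049, -0.003]
contact_force: [-7.7, -5.9, 7.1]
grip_width: 0.0452
```

Call:
move_arm(
  motion=[
    [[1,0.15,0,0,0,0,0],[1,0,0,0,0,0,0]],
  ],
)

```text
time_s: 15.55
ee_pos: [0.6024, 0.2068, 0.0175]
eef_rot: [0.001, 0.999, 0.049, -0.003]
contact_force: [-6.1, -5.9, 6.7]
grip_width: 0.0452
```

Call:
move_arm(
  motion=[
    [[1,0.15,0,0,0,0,0],[1,0,0,0,0,0,0]],
  ],
)

```text
time_s: 15.8
ee_pos: [0.604, 0.207, 0.0176]
eef_rot: [0.001, 0.999, 0.049, -0.003]
contact_force: [-6.9, -5.9, 6.5]
grip_width: 0.0454
```

Call:
move_arm(
  motion=[
    [[1,0.15,0,0,0,0,0],[1,0,0,0,0,0,0]],
  ],
)

```text
time_s: 16.05
ee_pos: [0.6043, 0.207, 0.0176]
eef_rot: [0.001, 0.999, 0.049, -0.004]
contact_force: [-9.6, -7.1, 9.4]
grip_width: 0.0457
```

```bash
python3 - <<'E'
from h import *
delta([.6035,.2085,.018],.096)
a=get_image('top')[:,:,::-1]; b=get_image('side')[:,:,::-1]
cv2.imwrite('pics/6.png',np.hstack([cv2.resize(a[130:270,150:320],(400,329)),cv2.resize(b[180:340,230:390],(400,400))[:329]]))
E
```

```text
t 16.05 pos [0.6043 0.207  0.0176] yaw 0.098 F [-9.6 -7.1  9.4] w 0.0457
shift cm [-0.06 -0.16 -0.04] turn [0.002 0.008 0.002]
```

View pics/6.png

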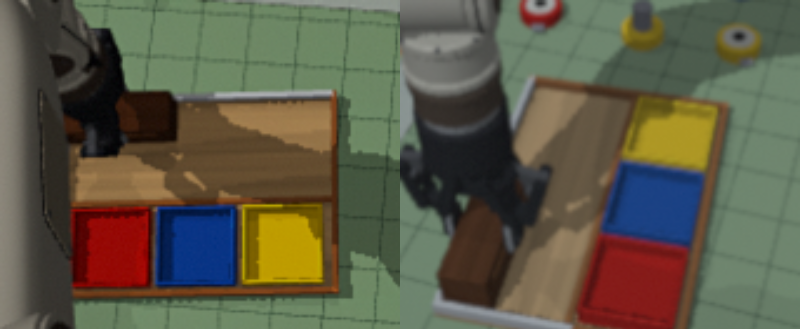

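Call:
move_arm(
  motion=[
    [[1,0.15,0,0,0,0,0],[1,0,0,0,0,0,0]],
  ],
)

```text
time_s: 16.4
ee_pos: [0.6043, 0.207, 0.0176]
eef_rot: [0.001, 0.999, 0.049, -0.005]
contact_force: [-14.1, -6.7, 12.5]
grip_width: 0.0454
```

Call:
move_arm(
  motion=[
    [[1,-0.2,0,0,0,0,0],[0.3,0,0,0,0,0,0],[0.3,0,0,0,0,0,0],[0.2,0,0,0,0,0,0],[0.1,0,0,0,0,0,0],[0,0,0,0,0,0,0],[0,0,0,0,0,0,0],[0,0,0,0,0,0,0]],
  ],
)

```text
time_s: 17.4
ee_pos: [0.6079, 0.208, 0.0175]
eef_rot: [-0.0, 0.999, 0.048, -0.0]
contact_force: [-0.5, 0.6, -0.5]
grip_width: 0.0858
```

Call:
move_arm(
  motion=[
    [[0,0,0,-3,0,0,0],[0,0,0,-5,0,0,0],[0,0,0,-3,0,0,0],[0,-5,0,0,0,0,0],[0,-5,0,0,0,0,0],[0,-5,4,0,0,0,0],[0,0,5,0,0,0,0],[0,0,5,0,0,0,0],[0,0,0,0,0,0,0]],
  ],
)

```text
time_s: 18.52
ee_pos: [0.4733, 0.0525, 0.1279]
eef_rot: [0.0, 0.999, 0.046, 0.0]
contact_force: [-0.5, 0.3, 0.2]
grip_width: 0.0854
```

```bash
python3 - <<'E'
from h import *
delta([.6035,.2085,.018],.096)
y=.096;o=np.array([.531,.117]);Rm=np.array([[np.cos(y),-np.sin(y)],[np.sin(y),np.cos(y)]])
C=[(-.023,-.06),(.023,-.06),(.023,.06),(-.023,.06)]
C3=[[*(Rm@(np.array(c)+[.081,.084])+o),z] for z in(.056,.006) for c in C]
out=[]
for n in('top','side'):
    a=get_image(n)[:,:,::-1]; cv2.imwrite(f'pics/{n}7.png',a)
    a=cv2.resize(a,None,fx=5,fy=5,interpolation=cv2.INTER_CUBIC); P=((proj(n,C3)+.5)*5).astype(int)
    cv2.polylines(a,[P[:4]],True,(0,255,255),1);m=P[:4].mean(0).astype(int); out.append(a[m[1]-200:m[1]+300,m[0]-200:m[0]+200])
cv2.imwrite('pics/7.png',np.hstack(out))
E
```

```text
t 18.52 pos [0.4733 0.0525 0.1279] yaw 0.092 F [-0.5  0.3  0.2] w 0.0854
shift cm [ 14.38 -14.35  10.99] turn [ 0.    -0.001 -0.004]
```

View pics/7.png

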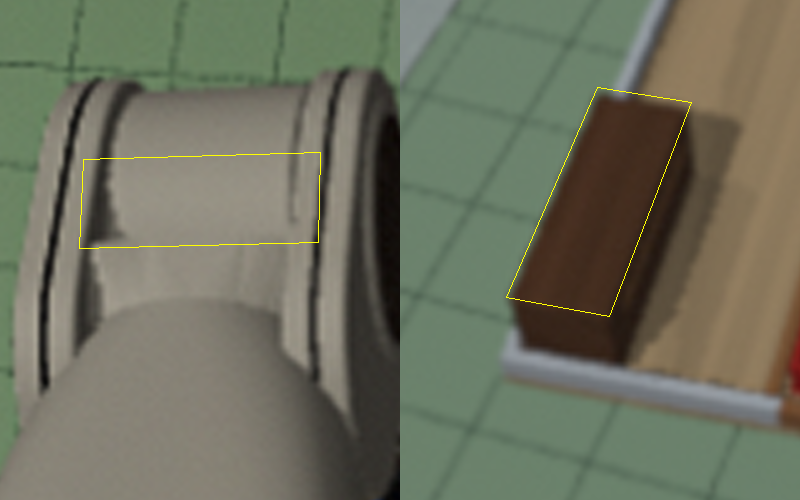

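The side view shows the block let go and against the left rail, and the force showed contact with the far rail. I'll check from above later. Next is the yellow weight.

```bash
python3 - <<'E'
from h import *
delta([.5602,-.1358,.0125],.096)
E
```

```text
t 18.62 pos [0.4734 0.055  0.1277] yaw 0.095 F [0.4 0.1 0.3] w 0.0853
shift cm [ 6.81 19.83 11.52] turn [-0.001 -0.001 -0.001]
```

Call:
move_arm(
  motion=[
    [[0,1.36,3.96,0,0,0,0],[0,1.36,3.96,0,0,0,0],[0,1.36,3.96,0,0,0,0],[0,1.36,3.96,0,0,0,0],[0,1.36,3.96,0,0,0,0],[0,0,0,0,0,0,0],[0,0,0,4,0,0,0],[0,0,0,0,0,0,0]],
  ],
)

```text
time_s: 19.62
ee_pos: [0.5572, -0.1327, 0.0844]
eef_rot: [-0.001, 0.999, 0.05, -0.004]
contact_force: [-1.0, 0.3, -1.1]
grip_width: 0.0853
```

```bash
python3 - <<'E'
from h import *
delta([.5602,-.1358,.0125],.096)
out=[]
y=.096;o=np.array([.531,.117]);Rm=np.array([[np.cos(y),-np.sin(y)],[np.sin(y),np.cos(y)]])
C=[(-.023,-.06),(.023,-.06),(.023,.06),(-.023,.06)]
C3=[[*(Rm@(np.array(c)+[.081,.084])+o),.056] for c in C]
a=get_image('top')[:,:,::-1]; cv2.imwrite('pics/top8.png',a)
a=cv2.resize(a,None,fx=5,fy=5,interpolation=cv2.INTER_CUBIC); P=((proj('top',C3)+.5)*5).astype(int)
cv2.polylines(a,[P],True,(0,255,255),1); out.append(a[800:1300,850:1250])
b=get_image('side')[:,:,::-1]; out.append(cv2.resize(b[100:225,280:380],None,fx=4,fy=4,interpolation=cv2.INTER_CUBIC))
cv2.imwrite('pics/8.png',np.hstack(out))
E
```

```text
t 19.62 pos [ 0.5572 -0.1327  0.0844] yaw 0.099 F [-1.   0.3 -1.1] w 0.0853
shift cm [0.33 0.36 7.19] turn [-0.003  0.008  0.003]
```

View pics/8.png

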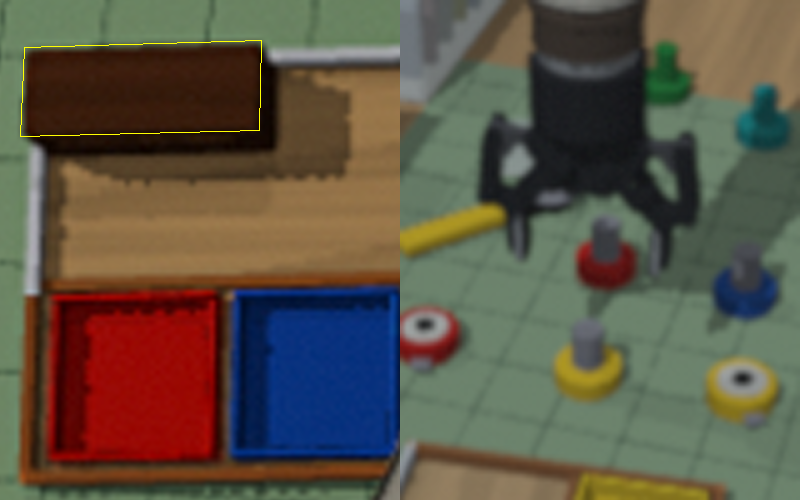

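From above the block matches its target within about 1–2 mm. Next I'll descend on the yellow knob.

Call:
move_arm(
  motion=[
    [[0,0.2,0.2,0,0,0,0],[0,0,0,3,0,0,0],[0,0,0,2,0,0,0],[0,0,0,1.2,0,0,0],[0,0,0,0.6,0,0,0],[0,0,0,0,0,0,0],[0,0,0,0,0,0,0]],
  ],
)

```text
time_s: 20.6
ee_pos: [0.5631, -0.1373, 0.0204]
eef_rot: [0.0, 0.999, 0.048, 0.001]
contact_force: [-0.3, -0.5, 0.5]
grip_width: 0.0855
```

```bash
python3 - <<'E'
from h import *
delta([.5602,-.1358,.0125],.096)
E
```

```text
t 20.60 pos [ 0.5631 -0.1373  0.0204] yaw 0.097 F [-0.3 -0.5  0.5] w 0.0855
shift cm [-0.27 -0.17  0.79] turn [ 0.001 -0.002  0.001]
```

Call:
move_arm(
  motion=[
    [[0,-0.27,-0.17,0.3,0,0,0],[0,0,0,0.4,0,0,0],[0,0,0,0,0,0,0],[0,0,0,0,0,0,0],[1,0,0,0,0,0,0],[1,0,0,0,0,0,0],[1,0,0,0,0,0,0],[1,0,0,0,0,0,0],[1,0,0,0,0,0,0],[1,0,0,0,0,0,0]],
  ],
  force=40,
)

```text
time_s: 21.85
ee_pos: [0.5598, -0.1356, 0.0128]
eef_rot: [0.0, 0.999, 0.049, 0.0]
contact_force: [1.2, 0.8, 1.8]
grip_width: 0.0227
```

```bash
python3 - <<'E'
from h import *
delta([.5602,-.1358,.0125],.096)
b=get_image('side')[:,:,::-1]; cv2.imwrite('pics/9.png',cv2.resize(b[100:225,260:400],None,fx=4,fy=4,interpolation=cv2.INTER_CUBIC))
E
```

```text
t 21.85 pos [ 0.5598 -0.1356  0.0128] yaw 0.097 F [1.2 0.8 1.8] w 0.0227
shift cm [0.03 0.02 0.03] turn [ 0.    -0.001  0.001]
```

View pics/9.png

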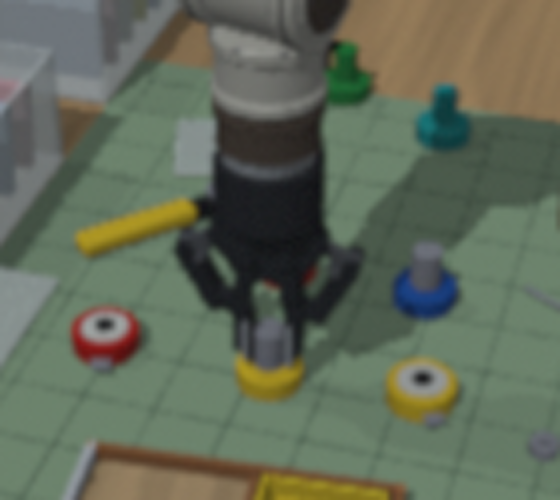

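The yellow weight is gripped, width 22.7 mm. I'll lift it and move over the yellow bin.

Call:
move_arm(
  motion=[
    [[1,0,0,-1,0,0,0],[1,0,0,-3,0,0,0],[1,0,0,-3.5,0,0,0],[1,-1.25,-3.25,0,0,0,0],[1,-1.25,-3.25,0,0,0,0],[1,-1.25,-3.25,0,0,0,0],[1,-1.25,-3.25,0,0,0,0],[1,-1.25,-3.25,0,0,0,0],[1,0,0,0,0,0,0],[1,0,0,0,0,0,0]],
  ],
)

```text
time_s: 23.15
ee_pos: [0.4816, 0.0199, 0.0876]
eef_rot: [0.0, 0.999, 0.049, 0.0]
contact_force: [0.3, -0.3, -2.8]
grip_width: 0.0227
```

```bash
python3 - <<'E'
from h import *
delta([.4819,.0204,.0228],.096)
b=get_image('side')[:,:,::-1]; cv2.imwrite('pics/10.png',cv2.resize(b[160:330,230:400],None,fx=3,fy=3,interpolation=cv2.INTER_CUBIC))
E
```

```text
t 23.15 pos [0.4816 0.0199 0.0876] yaw 0.097 F [ 0.3 -0.3 -2.8] w 0.0227
shift cm [ 0.04 -0.05  6.48] turn [ 0.    -0.     0.001]
```

View pics/10.png

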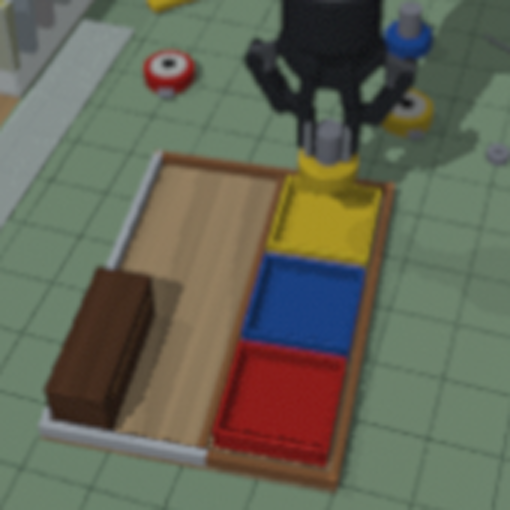

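The weight hangs upright over the yellow bin. Now I'll lower it.

Call:
move_arm(
  motion=[
    [[1,0,0,2.5,0,0,0],[1,0,0,2,0,0,0],[1,0,0,1,0,0,0],[1,0,0,0.5,0,0,0],[1,0,0,0,0,0,0],[1,0,0,0,0,0,0]],
  ],
)

```text
time_s: 23.95
ee_pos: [0.4822, 0.02, 0.0282]
eef_rot: [0.0, 0.999, 0.048, 0.001]
contact_force: [0.6, -0.5, -3.4]
grip_width: 0.0228
```

Call:
move_arm(
  motion=[
    [[1,0,0,0.2,0,0,0],[1,0,0,0.1,0,0,0],[1,0,0,0,0,0,0]],
  ],
)

```text
time_s: 24.32
ee_pos: [0.4815, 0.0201, 0.0245]
eef_rot: [-0.0, 0.999, 0.049, -0.0]
contact_force: [0.8, -0.9, -2.8]
grip_width: 0.0227
```

Call:
move_arm(
  motion=[
    [[1,0,0,0.1,0,0,0],[1,0,0,0,0,0,0]],
  ],
)

```text
time_s: 24.58
ee_pos: [0.4814, 0.0201, 0.0234]
eef_rot: [-0.0, 0.999, 0.049, -0.0]
contact_force: [0.0, 0.3, -3.3]
grip_width: 0.0229
```

Call:
move_arm(
  motion=[
    [[1,0,0,0.1,0,0,0],[1,0,0,0,0,0,0]],
  ],
)

```text
time_s: 24.82
ee_pos: [0.4817, 0.02, 0.0227]
eef_rot: [0.0, 0.999, 0.048, 0.0]
contact_force: [-0.3, 0.2, -0.5]
grip_width: 0.0228
```

Contact with the floor at 0.0227, as predicted. I'll open and lift.

Call:
move_arm(
  motion=[
    [[0.5,0,0,0,0,0,0],[0.4,0,0,0,0,0,0],[0.2,0,0,0,0,0,0],[0,0,0,0,0,0,0],[0,0,0,0,0,0,0],[0,0,0,-2,0,0,0],[0,0,0,-4,0,0,0],[0,0,0,-2,0,0,0],[0,0,0,0,0,0,0],[0,0,0,0,0,0,0]],
  ],
)

```text
time_s: 26.08
ee_pos: [0.4808, 0.02, 0.1016]
eef_rot: [-0.0, 0.999, 0.048, -0.001]
contact_force: [0.0, -0.3, 0.2]
grip_width: 0.0855
```

```bash
python3 - <<'E'
from h import *
delta([.4717,-.2615,.0125],.096)
b=get_image('side')[:,:,::-1]; cv2.imwrite('pics/11.png',cv2.resize(b[160:330,230:400],None,fx=3,fy=3,interpolation=cv2.INTER_CUBIC))
E
```

```text
t 26.07 pos [0.4808 0.02   0.1016] yaw 0.097 F [ 0.  -0.3  0.2] w 0.0855
shift cm [-3.62 27.93  8.91] turn [-0.     0.001  0.001]
```

View pics/11.png

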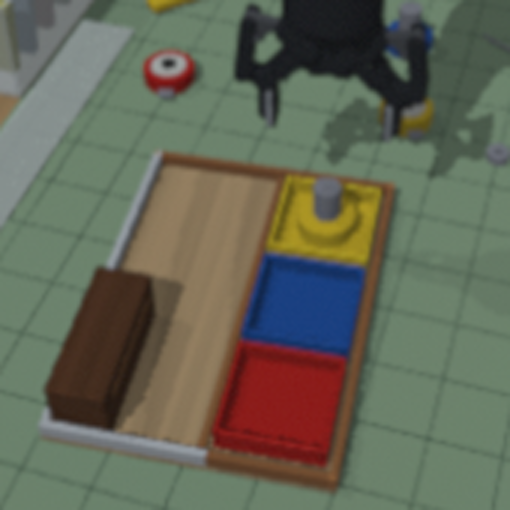

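The yellow weight stands in its bin. On to blue.

Call:
move_arm(
  motion=[
    [[0,-0.52,3.99,0,0,0,0],[0,-0.52,3.99,0,0,0,0],[0,-0.52,3.99,0,0,0,0],[0,-0.52,3.99,0,0,0,0],[0,-0.52,3.99,0,0,0,0],[0,-0.52,3.99,0,0,0,0],[0,-0.5,3.99,0,0,0,0],[0,0,0,2,0,0,0],[0,0,0,0,0,0,0],[0,0,0,0,0,0,0]],
  ],
)

```text
time_s: 27.38
ee_pos: [0.4722, -0.2608, 0.082]
eef_rot: [-0.0, 0.999, 0.049, -0.001]
contact_force: [-0.1, -0.7, -0.4]
grip_width: 0.0854
```

Call:
move_arm(
  motion=[
    [[0,0,0,2,0,0,0],[0,0,0,2,0,0,0],[0,0,0,1,0,0,0],[0,0,0,0,0,0,0],[0,0,0,0,0,0,0]],
  ],
)

```text
time_s: 28.0
ee_pos: [0.4733, -0.2616, 0.0334]
eef_rot: [0.0, 0.999, 0.049, 0.001]
contact_force: [0.1, 0.1, 0.7]
grip_width: 0.0853
```

```bash
python3 - <<'E'
from h import *
delta([.4717,-.2615,.0125],.096)
b=get_image('side')[:,:,::-1]; cv2.imwrite('pics/12.png',cv2.resize(b[100:225,280:420],None,fx=4,fy=4,interpolation=cv2.INTER_CUBIC))
E
```

```text
t 28.00 pos [ 0.4733 -0.2616  0.0334] yaw 0.097 F [0.1 0.1 0.7] w 0.0853
shift cm [-0.16 -0.03  2.09] turn [ 0.001 -0.001  0.001]
```

View pics/12.png

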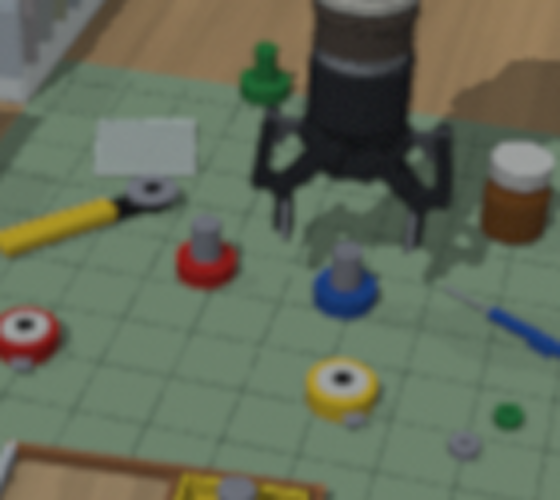

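The fingers straddle the blue knob (345,265 in the crop) symmetrically. I'll descend and grip.

Call:
move_arm(
  motion=[
    [[0,-0.1,0,1,0,0,0],[0,0,0,0.7,0,0,0],[0,0,0,0.3,0,0,0],[0,0,0,0,0,0,0],[1,0,0,0,0,0,0],[1,0,0,0,0,0,0],[1,0,0,0,0,0,0],[1,0,0,0,0,0,0],[1,0,0,0,0,0,0],[1,0,0,0,0,0,0]],
  ],
)

```text
time_s: 29.3
ee_pos: [0.472, -0.2616, 0.0128]
eef_rot: [0.0, 0.999, 0.049, 0.0]
contact_force: [1.2, 0.1, 2.7]
grip_width: 0.0226
```

```bash
python3 - <<'E'
from h import *
delta([.4731,.1119,.09],.096)
b=get_image('side')[:,:,::-1]; cv2.imwrite('pics/13.png',cv2.resize(b[100:225,280:420],None,fx=4,fy=4,interpolation=cv2.INTER_CUBIC))
E
```

```text
t 29.30 pos [ 0.472  -0.2616  0.0128] yaw 0.097 F [1.2 0.1 2.7] w 0.0226
shift cm [  3.74 -37.16  -7.73] turn [ 0.    -0.001  0.001]
```

View pics/13.png

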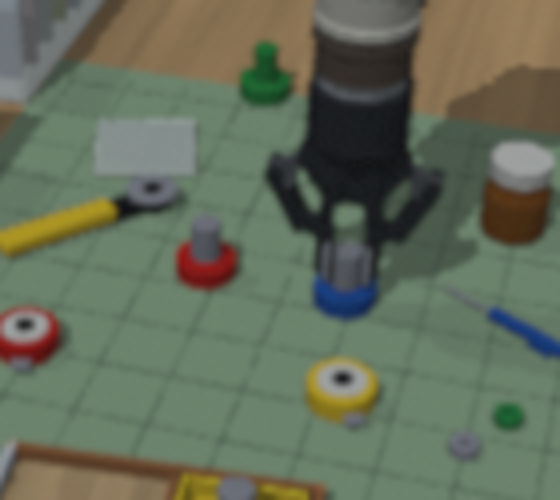

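Gripped. I'll lift higher, because the path passes over the yellow knob, then move to the blue bin.

Call:
move_arm(
  motion=[
    [[1,0,0,-1,0,0,0],[1,0,0,-3,0,0,0],[1,0,0,-4,0,0,0],[1,0,0,-2,0,0,0],[1,0.41,-4.1,0,0,0,0],[1,0.41,-4.1,0,0,0,0],[1,0.41,-4.1,0,0,0,0],[1,0.41,-4.1,0,0,0,0],[1,0.41,-4.1,0,0,0,0],[1,0,0,0,0,0,0]],
  ],
)

```text
time_s: 30.6
ee_pos: [0.4708, -0.0531, 0.1122]
eef_rot: [-0.0, 0.999, 0.051, -0.001]
contact_force: [-0.9, -0.8, -4.2]
grip_width: 0.0226
```

Call:
move_arm(
  motion=[
    [[1,0.41,-4.1,0,0,0,0],[1,0.41,-4.1,0,0,0,0],[1,0.41,-4.1,0,0,0,0],[1,0.41,-4.1,0,0,0,0],[1,0,0,0,0,0,0],[1,0,0,0,0,0,0]],
  ],
)

```text
time_s: 31.35
ee_pos: [0.4721, 0.1084, 0.1122]
eef_rot: [0.001, 0.999, 0.048, -0.001]
contact_force: [0.4, 0.2, -3.3]
grip_width: 0.0224
```

```bash
python3 - <<'E'
from h import *
delta([.4731,.1119,.0228],.096)
b=get_image('side')[:,:,::-1]; cv2.imwrite('pics/14.png',cv2.resize(b[160:330,230:400],None,fx=3,fy=3,interpolation=cv2.INTER_CUBIC))
E
```

```text
t 31.35 pos [0.4721 0.1084 0.1122] yaw 0.097 F [ 0.4  0.2 -3.3] w 0.0224
shift cm [ 0.14 -0.35  8.94] turn [0.001 0.001 0.001]
```

View pics/14.png

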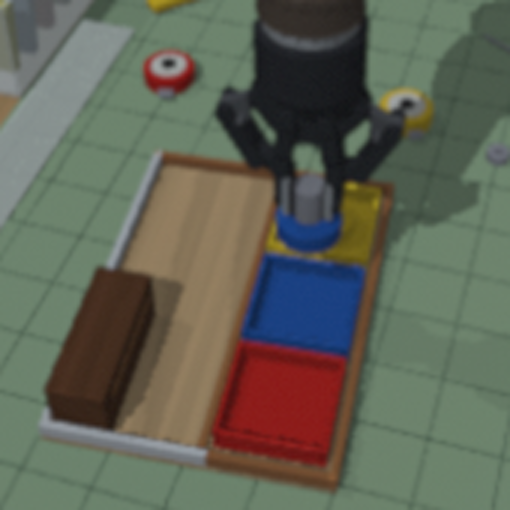

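Call:
move_arm(
  motion=[
    [[1,0.1,-0.35,2,0,0,0],[1,0,0,3,0,0,0],[1,0,0,2,0,0,0],[1,0,0,1,0,0,0],[1,0,0,0.4,0,0,0],[1,0,0,0,0,0,0],[1,0,0,0,0,0,0]],
  ],
)

```text
time_s: 32.28
ee_pos: [0.474, 0.113, 0.0293]
eef_rot: [-0.0, 0.999, 0.048, 0.001]
contact_force: [-0.1, 0.3, -4.2]
grip_width: 0.0229
```

Call:
move_arm(
  motion=[
    [[1,0,0,0.2,0,0,0],[1,0,0,0.1,0,0,0],[1,0,0,0,0,0,0]],
  ],
)

```text
time_s: 32.65
ee_pos: [0.4731, 0.1129, 0.0255]
eef_rot: [0.0, 0.999, 0.049, -0.0]
contact_force: [-1.1, -0.1, -4.1]
grip_width: 0.0227
```

Call:
move_arm(
  motion=[
    [[1,0,0,0.1,0,0,0],[1,0,0,0,0,0,0]],
  ],
)

```text
time_s: 32.9
ee_pos: [0.4731, 0.1129, 0.0244]
eef_rot: [-0.0, 0.999, 0.049, -0.0]
contact_force: [-0.2, 0.2, -3.1]
grip_width: 0.0228
```

Call:
move_arm(
  motion=[
    [[1,0,0,0.1,0,0,0],[1,0,0,0,0,0,0]],
  ],
)

```text
time_s: 33.15
ee_pos: [0.4731, 0.1128, 0.0234]
eef_rot: [0.0, 0.999, 0.048, -0.0]
contact_force: [-0.4, -0.1, -3.7]
grip_width: 0.0228
```

Call:
move_arm(
  motion=[
    [[1,0,0,0.08,0,0,0],[1,0,0,0,0,0,0]],
  ],
)

```text
time_s: 33.4
ee_pos: [0.4733, 0.1129, 0.0228]
eef_rot: [-0.0, 0.999, 0.048, 0.0]
contact_force: [0.0, 0.1, -2.7]
grip_width: 0.0227
```

Contact is just starting (0.0228). I'll open and lift.

Call:
move_arm(
  motion=[
    [[1,0,0,0.03,0,0,0],[0.5,0,0,0,0,0,0],[0.4,0,0,0,0,0,0],[0.2,0,0,0,0,0,0],[0,0,0,0,0,0,0],[0,0,0,-2,0,0,0],[0,0,0,-4,0,0,0],[0,0,0,-3,0,0,0],[0,0,0,0,0,0,0],[0,0,0,0,0,0,0]],
  ],
)

```text
time_s: 34.65
ee_pos: [0.4727, 0.1127, 0.1118]
eef_rot: [0.0, 0.999, 0.048, -0.0]
contact_force: [-0.6, 0.1, -0.3]
grip_width: 0.0855
```

```bash
python3 - <<'E'
from h import *
delta([.5852,-.2658,.0125],.096)
b=get_image('side')[:,:,::-1]; cv2.imwrite('pics/15.png',cv2.resize(b[120:320,230:410],None,fx=3,fy=3,interpolation=cv2.INTER_CUBIC))
E
```

```text
t 34.65 pos [0.4727 0.1127 0.1118] yaw 0.097 F [-0.6  0.1 -0.3] w 0.0855
shift cm [ 7.54 38.76  9.93] turn [0.    0.001 0.001]
```

View pics/15.png

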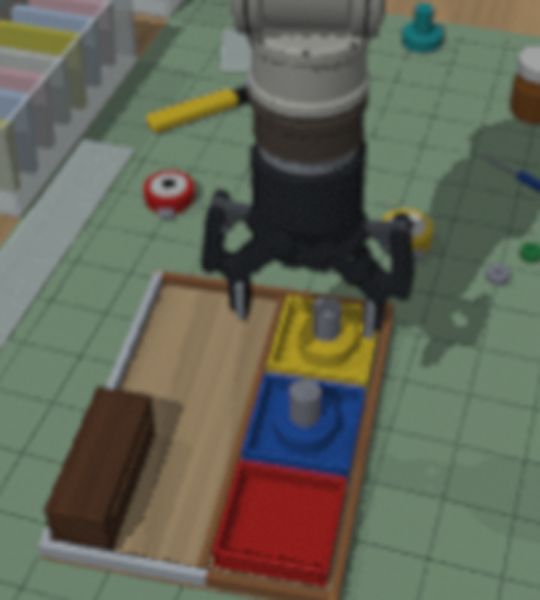

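The blue weight stands in its bin. On to red.

Call:
move_arm(
  motion=[
    [[0,0.84,4.3,0,0,0,0],[0,0.84,4.3,0,0,0,0],[0,0.84,4.3,0,0,0,0],[0,0.84,4.3,0,0,0,0],[0,0.84,4.3,0,0,0,0],[0,0.84,4.3,0,0,0,0],[0,0.84,4.3,0,0,0,0],[0,0.84,4.3,0,0,0,0],[0,0.82,4.3,0,0,0,0],[0,0,0,0,0,0,0]],
  ],
)

```text
time_s: 35.95
ee_pos: [0.5851, -0.2677, 0.1098]
eef_rot: [-0.0, 0.999, 0.046, -0.001]
contact_force: [-0.5, 1.1, 0.0]
grip_width: 0.0853
```

Call:
move_arm(
  motion=[
    [[0,0,0,3,0,0,0],[0,0,0,3,0,0,0],[0,0,0,1.5,0,0,0],[0,0,0,0,0,0,0],[0,0,0,0,0,0,0]],
  ],
)

```text
time_s: 36.58
ee_pos: [0.5865, -0.265, 0.0385]
eef_rot: [0.0, 0.999, 0.049, 0.001]
contact_force: [0.7, -0.1, 0.6]
grip_width: 0.0853
```

```bash
python3 - <<'E'
from h import *
delta([.5852,-.2658,.0125],.096)
b=get_image('side')[:,:,::-1]; cv2.imwrite('pics/16.png',cv2.resize(b[100:225,260:400],None,fx=4,fy=4,interpolation=cv2.INTER_CUBIC))
E
```

```text
t 36.58 pos [ 0.5865 -0.265   0.0385] yaw 0.097 F [ 0.7 -0.1  0.6] w 0.0853
shift cm [-0.14  0.06  2.6 ] turn [ 0.001 -0.001  0.001]
```

View pics/16.png

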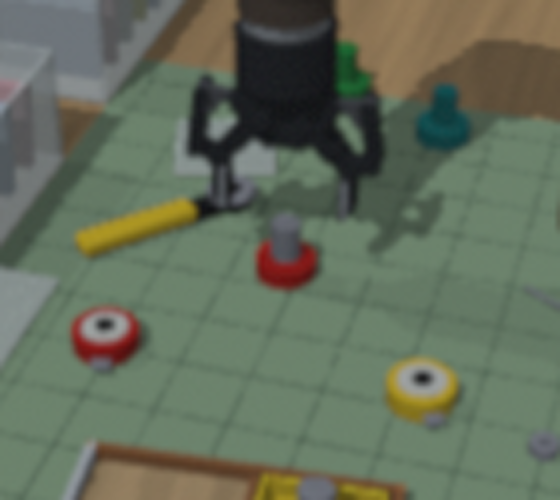

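The fingers are centred over the red knob and clear of the cutter.

Call:
move_arm(
  motion=[
    [[0,-0.1,0.05,1,0,0,0],[0,0,0,1,0,0,0],[0,0,0,0.5,0,0,0],[0,0,0,0,0,0,0],[1,0,0,0,0,0,0],[1,0,0,0,0,0,0],[1,0,0,0,0,0,0],[1,0,0,0,0,0,0],[1,0,0,0,0,0,0],[1,0,0,0,0,0,0]],
  ],
)

```text
time_s: 37.88
ee_pos: [0.5852, -0.2657, 0.0128]
eef_rot: [0.0, 0.999, 0.049, 0.0]
contact_force: [0.7, 0.4, 2.4]
grip_width: 0.0228
```

Call:
move_arm(
  motion=[
    [[1,0,0,-1,0,0,0],[1,0,0,-3,0,0,0],[1,0,0,-4,0,0,0],[1,0,0,-2.5,0,0,0],[1,0,0,0,0,0,0]],
  ],
)

```text
time_s: 38.5
ee_pos: [0.586, -0.2663, 0.1198]
eef_rot: [0.001, 0.999, 0.048, 0.002]
contact_force: [0.2, -0.1, -4.1]
grip_width: 0.0226
```

```bash
python3 - <<'E'
from h import *
delta([.4643,.2034,.1],.096)
b=get_image('side')[:,:,::-1]; cv2.imwrite('pics/17.png',cv2.resize(b[100:225,260:400],None,fx=4,fy=4,interpolation=cv2.INTER_CUBIC))
E
```

```text
t 38.50 pos [ 0.586  -0.2663  0.1198] yaw 0.097 F [ 0.2 -0.1 -4.1] w 0.0226
shift cm [ -7.58 -47.93   1.84] turn [ 0.002 -0.004  0.001]
```

View pics/17.png

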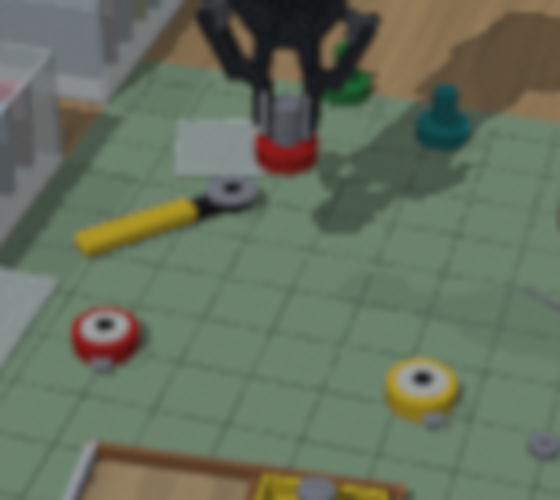

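Call:
move_arm(
  motion=[
    [[1,-0.69,-4.36,0,0,0,0],[1,-0.69,-4.36,0,0,0,0],[1,-0.69,-4.36,0,0,0,0],[1,-0.69,-4.36,0,0,0,0],[1,-0.69,-4.36,0,0,0,0],[1,-0.69,-4.36,0,0,0,0],[1,-0.69,-4.36,0,0,0,0],[1,-0.69,-4.36,0,0,0,0],[1,-0.69,-4.36,0,0,0,0],[1,-0.69,-4.36,0,0,0,0]],
  ],
)

```text
time_s: 39.8
ee_pos: [0.4717, 0.1624, 0.1153]
eef_rot: [0.001, 0.999, 0.048, -0.002]
contact_force: [-0.5, 1.5, -3.8]
grip_width: 0.0224
```

Call:
move_arm(
  motion=[
    [[1,-0.69,-4.36,0,0,0,0],[1,0,0,0,0,0,0],[1,0,0,0,0,0,0]],
  ],
)

```text
time_s: 40.17
ee_pos: [0.4615, 0.2037, 0.1158]
eef_rot: [0.001, 0.999, 0.049, -0.002]
contact_force: [0.4, 0.3, -3.2]
grip_width: 0.0229
```

```bash
python3 - <<'E'
from h import *
delta([.4643,.2034,.0228],.096)
b=get_image('side')[:,:,::-1]; cv2.imwrite('pics/18.png',cv2.resize(b[160:340,230:400],None,fx=3,fy=3,interpolation=cv2.INTER_CUBIC))
E
```

```text
t 40.17 pos [0.4615 0.2037 0.1158] yaw 0.098 F [ 0.4  0.3 -3.2] w 0.0229
shift cm [0.3  0.04 9.3 ] turn [0.002 0.003 0.002]
```

View pics/18.png

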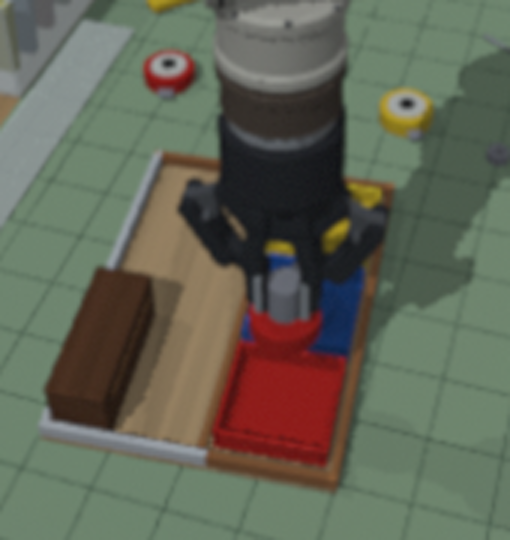

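Call:
move_arm(
  motion=[
    [[1,0.15,0,3,0,0,0],[1,0,0,3,0,0,0],[1,0,0,1.7,0,0,0],[1,0,0,0.8,0,0,0],[1,0,0,0.2,0,0,0],[1,0,0,0,0,0,0],[1,0,0,0,0,0,0]],
  ],
)

```text
time_s: 41.1
ee_pos: [0.465, 0.2048, 0.0312]
eef_rot: [-0.0, 0.999, 0.048, 0.001]
contact_force: [-0.1, -0.6, -2.8]
grip_width: 0.0224
```

Call:
move_arm(
  motion=[
    [[1,0,0,0.2,0,0,0],[1,0,0,0,0,0,0]],
  ],
)

```text
time_s: 41.35
ee_pos: [0.4642, 0.2046, 0.0285]
eef_rot: [-0.0, 0.999, 0.049, 0.0]
contact_force: [0.0, 0.4, -3.2]
grip_width: 0.0225
```

Call:
move_arm(
  motion=[
    [[1,0,0,0.1,0,0,0],[1,0,0,0,0,0,0]],
  ],
)

```text
time_s: 41.6
ee_pos: [0.4642, 0.2045, 0.0273]
eef_rot: [0.0, 0.999, 0.049, -0.0]
contact_force: [0.3, 0.8, -3.7]
grip_width: 0.0228
```

Call:
move_arm(
  motion=[
    [[1,0,0,0.2,0,0,0],[1,0,0,0.15,0,0,0],[1,0,0,0,0,0,0]],
  ],
)

```text
time_s: 41.98
ee_pos: [0.4641, 0.2045, 0.0237]
eef_rot: [0.0, 0.999, 0.048, -0.0]
contact_force: [-0.8, 0.5, -3.1]
grip_width: 0.0229
```

Call:
move_arm(
  motion=[
    [[1,0,0,0.1,0,0,0],[1,0,0,0,0,0,0]],
  ],
)

```text
time_s: 42.22
ee_pos: [0.4643, 0.2046, 0.0229]
eef_rot: [0.0, 0.999, 0.048, 0.0]
contact_force: [-0.4, -0.6, -2.8]
grip_width: 0.0229
```

Contact again. I'll open, lift and retreat toward the start side so both cameras can see.

Call:
move_arm(
  motion=[
    [[1,0,0,0.04,0,0,0],[0.5,0,0,0,0,0,0],[0.4,0,0,0,0,0,0],[0.2,0,0,0,0,0,0],[0,0,0,0,0,0,0],[0,0,0,-2,0,0,0],[0,0,0,-4,0,0,0],[0,0,0,-4,0,0,0],[0,-2,5,0,0,0,0],[0,-1,5,0,0,0,0]],
  ],
)

```text
time_s: 43.48
ee_pos: [0.4439, 0.1015, 0.1232]
eef_rot: [-0.0, 0.999, 0.05, 0.001]
contact_force: [0.0, -1.1, -0.0]
grip_width: 0.0851
```

Call:
move_arm(
  motion=[
    [[0,0,5,0,0,0,0],[0,0,5,0,0,0,0],[0,0,5,0,0,0,0],[0,0,5,0,0,0,0],[0,0,5,0,0,0,0],[0,0,4,0,0,0,0],[0,0,0,0,0,0,0]],
  ],
)

```text
time_s: 44.35
ee_pos: [0.4724, -0.1892, 0.1224]
eef_rot: [0.0, 0.999, 0.046, 0.0]
contact_force: [0.1, 0.2, 0.4]
grip_width: 0.0855
```

```bash
python3 - <<'E'
from h import *
s=get_state(); print(s['time_s'],s['ee_pos'],s['contact_force'])
a=get_image('top')[:,:,::-1]; b=get_image('side')[:,:,::-1]; cv2.imwrite('pics/topf.png',a); cv2.imwrite('pics/sidef.png',b)
cv2.imwrite('pics/19.png',np.hstack([cv2.resize(a[145:270,165:365],(560,350),interpolation=cv2.INTER_CUBIC),cv2.resize(b[190:340,240:370],(240,277),interpolation=cv2.INTER_CUBIC).__class__ and cv2.copyMakeBorder(cv2.resize(b[190:340,240:370],(240,277),interpolation=cv2.INTER_CUBIC),0,73,0,0,cv2.BORDER_CONSTANT)]))
hs=cv2.cvtColor(a,cv2.COLOR_BGR2HSV)
for k,(x0,y0,x1,y1),c in(('yellow',(250,215,292,256),(.4819,.0204)),('blue',(213,215,252,258),(.4731,.1119)),('red',(178,215,215,258),(.4643,.2034))):
    g=cv2.inRange(hs[y0:y1,x0:x1],np.array((0,0,70)),np.array((179,75,220)))
    n,l,st,ce=cv2.connectedComponentsWithStats(g); i=1+np.argmax(st[1:,4])
    w=ray('top',[ce[i]+[x0,y0]],.058)[0][:2]; print(k,st[i,4],ce[i]+[x0,y0],w,'off mm',(w-c)*1000)
# tapes moved?
old=cv2.imread('pics/top0.png')
for (x0,y0,x1,y1) in((325,145,356,175),(322,238,352,268)): print('tape diff',np.abs(a[y0:y1,x0:x1].astype(int)-old[y0:y1,x0:x1]).mean())
E
```

```text
44.35 [ 0.47236428 -0.18916804  0.12244337] [0.09607434 0.24435536 0.41735351]
yellow 66 [268.40909091 231.28787879] [0.48163836 0.01944665] off mm [-0.26164121 -0.95334722]
blue 67 [229.91044776 231.91044776] [0.47319148 0.11222251] off mm [0.09148262 0.32250787]
red 66 [192.16666667 232.74242424] [0.46420055 0.20402395] off mm [-0.09944566  0.62395293]
tape diff 3.129032258064516
tape diff 37.88407407407407
```

View pics/19.png

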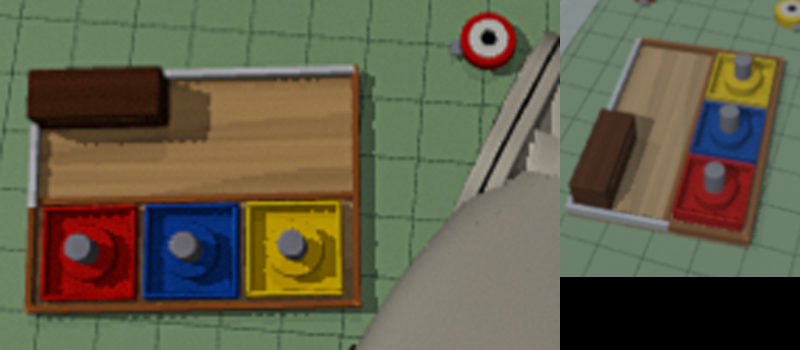

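All three weights stand within 1 mm of their bin centres. In the top view the arm hides the yellow tape, so I'll check both tapes in the side view, along with the block corners, before handing in.

```bash
python3 - <<'E'
from h import *
o=cv2.imread('pics/side0.png').astype(int); n=cv2.imread('pics/sidef.png').astype(int)
for nm,(x,y) in(('red',(287,184)),('yellow',(366,197))): print(nm,np.abs(o-n)[y-12:y+12,x-14:x+14].mean())
a=cv2.imread('pics/topf.png'); hs=cv2.cvtColor(a,cv2.COLOR_BGR2HSV)
m=np.zeros((400,640),np.uint8); m[160:196,165:230]=cv2.inRange(hs,np.array((0,60,10)),np.array((15,255,110)))[160:196,165:230]
c=max(cv2.findContours(m,0,1)[0],key=cv2.contourArea); ap=cv2.approxPolyDP(cv2.convexHull(c),1.5,True).reshape(-1,2)
y=.096;og=np.array([.531,.117]);Rm=np.array([[np.cos(y),-np.sin(y)],[np.sin(y),np.cos(y)]])
print(ap.tolist()); print(((ray('top',ap,.056)[:,:2]-og)@Rm).round(4))
E
```

```text
red 1.8035714285714286
yellow 1.9593253968253967
[[228, 173], [225, 190], [180, 192], [175, 186], [176, 170], [221, 169]]
[[0.0898 0.0084]
 [0.0467 0.015 ]
 [0.0444 0.1274]
 [0.0601 0.1406]
 [0.1012 0.1399]
 [0.1006 0.0262]]
```

```bash
python3 -c "
from cell import *
print(sign_off())"
```

```text
the job is handed in; nothing more can be done
None
```

I handed the job in at about 44.5 s on the clock, with all four pieces placed and no drops. `sign_off()` gives no verdict, so what follows is from my own last checks.

**What I did:**
- **Block:** I laid it flat in the far bay, slid it against the left rail and then the far rail until the force rose on each, and let go. This was before any weight was moved.
- **Weights:** I set yellow, blue and red down upright in their own bins, each lowered until it touched the floor before I opened the fingers.

**Last checks:**
- **Weights:** from the top picture, each knob is within about 1 mm of its bin centre. The side view shows all three upright.
- **Block:** it looks square, and its edges read 1–4 mm short of the rails. That is about a pixel or two, within the picture's accuracy, and an outline at the target position fitted the block within 1–2 mm. I trust the two force contacts more than the pixels here.
- **Tapes:** both are unchanged in the side view. The arm hid the yellow one from the top camera, so only one view confirms it.

**One disagreement:** the reported tool height was about 30 mm too low. My first grasp closed above the block without moving it. I touched the block's top to measure the offset and corrected for it afterwards. Every later contact came at the height that correction predicted.

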